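# Clear a tooling block's pockets and fit new guide inserts

## Robot

A 6-joint arm with a two-finger parallel gripper is mounted at the origin on the work surface. World frame = base frame: x ahead of the robot, y to its left, z up, the work surface at z = 0. Lengths are in m, angles in degrees, forces in N, time in s.
With the tool pointing down it reaches from about 0.4 to 0.825 m from the base axis. Payload 7 kg.
Tool frame: the origin (TCP) lies between the finger pads; the fingertips stand 19 mm ahead of it and the grasp point (between the pads) is the TCP; x points along the fingers, y is the direction in which the jaws open and shut, and the axes are right-handed (so a half turn about x gives the same grasp; the last joint's range is limited). The gripper opens to 88 mm and grips with 3 to 60 N. Pads are 19 mm wide; open, the fingers measure 130 mm over their backs; the gripper's body (78 mm by 193 mm) begins 47 mm behind the grasp point.
Start: joints at [-58.894, 20.546, 0.682, 0, -70.136, -16.507], TCP at [0.17, -0.653, 0.246] pointing down, gripper open.
Joint ranges: [-176.03, 176.03], [-82.01, 121.73], [-58.28, 71.71], [-173.87, 95.51], [-174.79, -0.11], [-173.66, 173.66]. Speed limits (degrees/s): [136.94, 136.94, 172.46, 180, 180, 180].

## Interface

Orientations are given as [roll, pitch, yaw] about the fixed x, y, z axes, in that order (R = Rz(yaw) Ry(pitch) Rx(roll)).
In Python, from plant import r gives the robot as it stands.
- The arm moves only by the tool send_rows, never from a script. Its argument "plan" is a list of rows, each a list of 2 entries, a list of its own where there are three numbers: the shift along the tool's x, y, z scaled (see below), then the turn, a rotation vector about the tool's x, y, z scaled (see below). A call has exactly 5 rows; each row is the pose to reach, as a shift and turn from the pose measured when the call began, along the tool's axes at that moment; what a row does not reach only later rows make up. The controller multiplies each number of a shift by 0.15 m and each number of a turn by pi/4 rad. A row lasts 1/10 s, in which the tool goes at most 50 mm and 8.59 degrees, less where a joint would pass 70% of its speed; a pose out of reach is approached as far as the arm can. A call with a number of a shift or a turn outside -1 to 1 is refused whole. A call with a gripper value outside its range is refused whole. "jaw" is the opening, from -1 (shut) to 1 (fully open), so that 0 is half open, set as the call begins (left out, the last holds). The fingers move at their own pace and stop on an object; "force" is the grip in N (left out, the last holds). Time passes only in rows, so rows that repeat a pose let the fingers close, or fill a call up. It gives the time, the measured TCP pose, the force and the opening at its end, in the units of the state.
- r.get_state(): the state, without advancing time (a new reading comes with each control period).
- r.capture(name): name is "scene" or "top" or "wrist"; returns a dict with "color" (400x640x3 uint8, red, green, blue), "range_z" (400x640 float32, m along the optical axis (not along the pixel's ray), 0 where there is no reading), "mtx" (3x3 intrinsics, pixels), "k1" (the pictures are not rectified: a ray, as slopes to the right and down, at radius r is drawn at 1 + k1 r^2 times it, then the intrinsics apply), "pose" (4x4, takes a point from camera to world coordinates). Camera axes: x right, y down, z forward; pixel columns grow to the right and rows downward; lengths in m; the calibration is good to about 2 mm. A picture is of the moment at which its call begins.
- r.close_job(): hands the job in, once; it reports no verdict.
Trained networks look in a picture, given as the dict that the camera call returned (one of the last four; its "shot" number tells which), for a name from the list of things; names that differ only in an ending like _2 or _b are one class to them, and where a whole thing is asked for, a point or a joint stands for the part that bears it (a point fixed in the world has none). Each returns a list of dicts, best first, with "score" (0 to 1); they miss things now and then, are a little off and sometimes report something else, mostly with a low value. They report only what shows in the picture. A call takes as long as a camera call. They do not tell look-alikes from the thing itself.
- r.find_in(picture, target): "uv" ([column, row] in pixels, amid what is visible of it).
- r.trace(picture, target): "mask" (400x640 bool, what is visible of it) and "uv" ([column, row] in pixels, amid what is visible of it).
The state is a dict: "time_s": time; "joints": joint angles; "qd": joint speeds; "joint_torque": joint torques, N m; "tcp_pos": TCP position; "eef_rot": TCP orientation; "contact_force": force on the tool from outside, world axes, zero at the start; "moment": the same for the moment, N m; "gripper_width": finger opening in m.
Only numpy, scipy, OpenCV 4.12 (cv2) and the standard library are available. Lean on these libraries where they do the work, as an engineer would, in place of code of your own. Each camera call takes 0.05 s, during which the arm holds its last target. There are 200 camera calls.

## Task

Two new guide inserts are to go into the two square pockets of the tooling block, but old plugs may have been left down inside. With the quarter-turn puller, feel down into the left pocket first and later the right one, until the foot meets a plug or the bottom; thread the puller into each plug you find, draw it straight out and leave it in the parts tray. Seat one insert fully home in each felt and cleared pocket, put the puller back upright in its stand, and leave the other tools on the bench where they are.

Things in the scene. Friction and masses are not known exactly. Their poses are not given: they have to be found in the camera images.
- block: Aluminium tooling block fixed to the bench, 100 mm (its x) by 230 mm (its y) by 75 mm tall. Origin at the centre of its underside, z up. Two pockets open upward, 48 mm square, 62 mm deep (flat floor 13 mm above the bench), square to the block, at 55 mm either side of its middle along y. It may be turned some 17 degrees either way.
- pocket_l (a point): Centre of the mouth of the left pocket (towards +y, the robot's left), level with the block's top, 75 mm above the bench. Axes as the block's.
- pocket_r (a point): Centre of the mouth of the right pocket (towards -y), level with the block's top. Axes as the block's.
- plug_l: Leftover brass plug, loose at the bottom of the left pocket; absent in some starts, but plug_l or plug_r is always there. 45 mm square, 36 mm tall, 0.14 kg; top 26 mm below the pocket mouth. Origin at the centre of its underside, z up. Its top plate, 10 mm thick, has a central through slot 34 mm long (along x, within 1.5 degrees of the block's x) and 15 mm wide (y). See plug_r for its inside.
- plug_r: The like plug in the right pocket. Under a plug's top plate is a hollow 37 mm square, 18 mm high, floor 8 mm above the origin. The puller's foot, lined up with the slot, drops through to that floor (54 mm below the pocket mouth); raised 4 mm and turned a quarter either way it catches under the plate, as in an interrupted thread. The pocket keeps the plug from turning; out of it, it may swing a little.
- puller: Quarter-turn puller rod, 145 mm tall, 0.22 kg, upright in its stand. Origin under the centre of its foot, z up the rod. Foot 28 mm (x) by 10 (y) by 8 tall, its lowest 3 mm 24 by 7 mm; shaft 10 mm thick; round collar 40 mm across at heights 74 to 80 mm.
- puller_grip (a point): Centre of the puller's black grip block, 122.5 mm above the puller's origin; the block is 50 mm long (x, parallel to the foot), 24 mm thick (y) and 45 mm tall: hold it across the 24 mm.
- stand: Dark steel puller stand fixed to the bench, a 70 mm square block 80 mm tall on a 100 mm square foot plate 5 mm thick. Origin at the centre of its underside, z up. A slot 34 mm long (x) by 16 mm wide (y) goes 75 mm down its middle; the puller's foot goes down it and the collar rests on the stand's top, so that the puller's origin is then 6 mm above the stand's origin.
- insert_1: Steel guide insert, 0.4 kg, 102 mm tall, standing upright. From below: 45 mm square body 58 mm long (lowest 6 mm stepped in to 41 mm), 58 mm square flange at heights 58 to 66 mm, 30 mm square boss at heights 66 to 102 mm to hold it by, all sides parallel. Origin at the centre of its underside, z up, x and y square to its sides. See insert_2 for the fit.
- insert_2: Second insert, same as insert_1. Either fits either pocket in any of four quarter turns, 1.5 mm play a side; home when its flange lies on the block (origin 58 mm below the pocket mouth). Over a leftover plug it would stand 32 mm too high.
- tray: Shallow plastic parts tray, loose on the bench, 0.6 kg, open on top, 150 mm (its x) by 200 mm (its y) by 40 mm tall, walls and floor 4 mm thick. Origin at the centre of its underside, z up. Empty at the start.
- wrench: Bystander, to be left where it is: a flat steel open-ended wrench, 180 mm long. Origin at the middle of its underside or on its axis.
- screwdriver: Bystander, to be left where it is: a screwdriver, 200 mm long. Origin at the middle of its underside or on its axis.
- hammer: Bystander, to be left where it is: a small hammer, 260 mm long. Origin at the middle of its underside or on its axis.
- spray_can: Bystander, to be left where it is: a spray can, 64 mm across and 140 mm tall. Origin at the middle of its underside or on its axis.
- screw_jar: Bystander, to be left where it is: a clear jar, 70 mm across and 90 mm tall. Origin at the middle of its underside or on its axis.
- bearing: Bystander, to be left where it is: a steel bearing ring, 70 mm across and 18 mm high. Origin at the middle of its underside or on its axis.
- brush: Bystander, to be left where it is: a bench brush, 170 mm long. Origin at the middle of its underside or on its axis.
There are look-alikes about, which are no part of the job. What is shaped like the tray but brown is not meant. What is shaped like the insert_2 but turquoise is not meant.

How it is judged:
By the outcome, as a careful person would: the job done as asked, in the order asked, and still so for the second after the job is handed in, with the robot touching nothing.
Of plug_l, plug_r only 1 to 2 are there at a start; the rules pass over those that are not, and their reading is None.
At some moment in a run one of tray may be knocked a few centimetres aside while the robot is not near it.
It also fails if it takes over 210 s, if anything falls off the work surface, if the arm or the gripper's body presses on something with over 40 N, if the wrist force passes 120 N, or if a joint passes its speed limit or range.

## Working session

There is one attempt and no reset: what is moved stays moved. The work goes in short steps, Python scripts to look and compute and a tool call to move; the robot and the scene stay as the last step left them, time stands still between calls to the robot, and variables do not carry over. Pictures are saved under pics/ and viewed, about 12 in all and at most 16, crops included, and the job is handed in when it is done.

Besides the shell and the picture viewer there is one more tool, called after "Call:" as name(argument=value, ...), one argument or row to a line, values as JSON. send_rows: Moves the arm, as the interface text tells. Its arguments: {"type":"object","properties":{"plan":{"type":"array"},"jaw":{"type":"number"},"force":{"type":"number"}},"required":["plan"]}

```bash
ls; mkdir -p pics
cat > h.py <<'E'
from plant import r
import numpy as np, cv2
from scipy.spatial.transform import Rotation as R
def save(p,n,crop=None,s=1):
    im=p["color"][:,:,::-1]
    if crop: im=im[crop[1]:crop[3],crop[0]:crop[2]]
    cv2.imwrite("pics/"+n,cv2.resize(im,None,fx=s,fy=s,interpolation=cv2.INTER_CUBIC))
def cloud(p):
    m=np.array(p["mtx"]);v,u=np.mgrid[0:400,0:640]
    uv=np.stack([u,v],-1).reshape(-1,1,2).astype(float)
    d=cv2.undistortPoints(uv,m,np.array([p["k1"],0,0,0.]),).reshape(400,640,2)
    z=p["range_z"].astype(float)
    c=np.stack([d[...,0]*z,d[...,1]*z,z],-1)
    P=np.array(p["pose"]);w=c@P[:3,:3].T+P[:3,3]
    w[z<=0]=np.nan
    return w
def rect(pts):
    (c,s,a)=cv2.minAreaRect((pts[:,:2]*1000).astype(np.float32)); return np.round(c,1),np.round(s,1),round(a,1)
E
python3 - <<'E'
from h import *
print(r.get_state())
ps={}
for n in["scene","top","wrist"]:
    p=r.capture(n);ps[n]=p;save(p,n+"0.png");np.savez("pics/"+n+"0.npz",**{k:np.array(v) for k,v in p.items()});print(n,np.round(p["pose"],3).tolist())
p=ps["top"];w=cloud(p)
for t in["block","puller","stand","insert_1","tray","wrench","screwdriver","hammer","spray_can","screw_jar","bearing","brush"]:
    for d in r.trace(p,t)[:4]:
        q=w[d["mask"]];q=q[~np.isnan(q[:,0])]
        print(t,round(d["score"],2),np.round(d["uv"]),len(q),rect(q) if len(q)>5 else"", np.round(np.percentile(q[:,2],[5,50,95]),3) if len(q) else "")
E
```

```text
pics
{'time_s': 0.0, 'joints': array([-5.88920568e+01,  2.05913768e+01,  6.33037712e-01, -2.12837086e-02,
       -7.01363381e+01, -1.65076860e+01]), 'qd': array([ 0.05067755, -0.05700222, -0.05302021,  0.00640277,  0.05011964,
        0.03846898]), 'joint_torque': array([-1.87415446e-05, -5.82722068e+01,  2.93061233e+01,  6.99689895e+00,
        6.94057730e-03, -1.61921876e-04]), 'tcp_pos': array([ 0.17001949, -0.65274971,  0.24461408]), 'eef_rot': array([ 94.57665074,  89.90323109, 109.16965952]), 'contact_force': array([-0.47274922, -0.10751032, -0.09519041]), 'moment': array([-0.03678885, -0.0403052 ,  0.00726516]), 'gripper_width': 0.08762670741518502}
scene [[0.387, 0.754, -0.531, 1.296], [0.922, -0.323, 0.213, -0.34], [-0.011, -0.572, -0.82, 1.334], [0.0, 0.0, 0.0, 1.0]]
top [[-0.014, -0.99, 0.14, 0.292], [-1.0, 0.014, 0.002, -0.04], [-0.004, -0.14, -0.99, 1.424], [0.0, 0.0, 0.0, 1.0]]
wrist [[-0.252, 0.934, 0.253, 0.102], [0.968, 0.243, 0.068, -0.671], [0.002, 0.262, -0.965, 0.383], [0.0, 0.0, 0.0, 1.0]]
block 0.85 [314. 167.] 2801 (array([580.3, -15.2]), array([257.5, 120.4])
[... 1271 characters left out ...]
 [451. 127.] 755 (array([ 683.4, -430.2]), array([ 59.5, 117.3]), 20.0) [0.015 0.13  0.143]
spray_can 0.64 [396. 151.] 299 (array([ 601.7, -246.9]), array([55.8, 46.4]), 12.4) [0.08  0.146 0.154]
screw_jar 0.55 [214. 119.] 583 (array([715. , 263.6]), array([64.9, 64.4]), 14.0) [0.022 0.087 0.094]
bearing 0.89 [192. 138.] 323 (array([683. , 354.1]), array([66.5, 65.9]), 56.3) [0.01  0.017 0.022]
bearing 0.21 [214. 120.] 549 (array([713.3, 263.9]), array([63.2, 63.6]), 81.5) [0.025 0.087 0.094]
brush 0.86 [352. 242.] 621 (array([ 364.8, -143.2]), array([168. ,  42.8]), 85.1) [0.011 0.018 0.023]
brush 0.31 [315. 167.] 2563 (array([579.8, -14.7]), array([255.3, 120.3]), 75.3) [0.035 0.074 0.079]
```

View pics/top0.png

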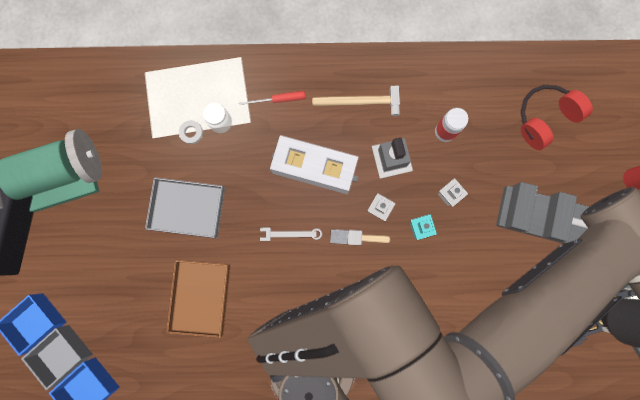

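View pics/scene0.png

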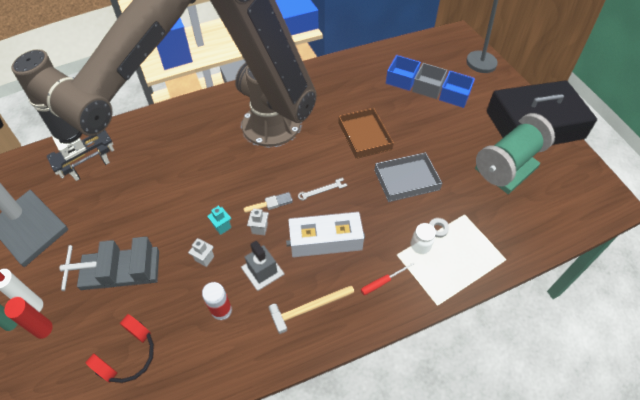

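Run:
```python
from h import *
p=dict(np.load("pics/top0.npz"));w=cloud(p);c=p["color"]
def at(m,n):
    q=w[m]; 
    if len(q)>3: print(n,len(q),rect(q),np.round(q[:,2].mean(),4), c[m].mean(0).round())
v,u=np.mgrid[0:400,0:640]
z=w[...,2]
def box(x,y,rx,ry): return (abs(w[...,0]-x)<rx)&(abs(w[...,1]-y)<ry)
at(box(.58,-.015,.1,.17)&(z>.068)&(z<.085),"block top")
at(box(.6,-.243,.04,.04)&(z>.14)&(z<.16),"grip top")
at(box(.6,-.243,.06,.06)&(z>.070)&(z<.09),"stand top")
at(box(.6,-.243,.07,.07)&(z>.003)&(z<.012),"stand plate")
for x,y in[(.389,-.316),(.49,-.42),(.451,-.206)]:
    at(box(x,y,.06,.06)&(z>.096)&(z<.11),"boss"); at(box(x,y,.06,.06)&(z>.060)&(z<.11),"flange+")
for x,y in[(.461,.367),(.2,.322)]:
    at(box(x,y,.13,.14)&(z>.033)&(z<.045),"tray rim")
```

```text
block top 2305 (array([574. , -13.1]), array([230.6, 102.3]), 73.5) 0.0747 [228. 226. 230.]
grip top 174 (array([ 598.6, -243.2]), array([51.4, 24.6]), 12.7) 0.1498 [71. 64. 66.]
stand top 418 (array([ 597.7, -243. ]), array([70.1, 71.6]), 12.3) 0.08 [130. 130. 131.]
stand plate 426 (array([ 599.9, -242.9]), array([139.8, 139.6]), 0.0) 0.0055 [178. 160. 152.]
boss 124 (array([ 389.2, -315.9]), array([29.5, 30.3]), 15.3) 0.1018 [115. 195. 195.]
flange+ 428 (array([ 389.2, -316. ]), array([57.7, 58.6]), 14.9) 0.077 [113. 204. 203.]
boss 121 (array([ 484.9, -403.6]), array([30.2, 30.9]), 37.5) 0.1021 [190. 188. 187.]
flange+ 418 (array([ 485.7, -404.7]), array([57.7, 58.7]), 38.6) 0.0778 [196. 192. 191.]
boss 122 (array([ 446.6, -199.9]), array([29.4, 30.4]), 61.1) 0.1017 [191. 189. 188.]
flange+ 425 (array([ 446.5, -200. ]), array([58.2, 57.8]), 59.1) 0.0767 [200. 197. 196.]
tray rim 391 (array([457.2, 360.7]), array([202.7, 150.8]), 82.1) 0.0392 [152. 148. 150.]
tray rim 427 (array([202. , 316.2]), array([151.7, 198.4]), 84.8) 0.0389 [148. 103.  72.]
```

Look-alikes for what I need: tray grey at (184,209), brown one at (198,297) not meant. Inserts steel at (382,207) and (453,192), turquoise at (424,227) not meant. The puller is at (396,150) in its stand; both pockets show brass at (296,158) and (333,168). Next I make a crop check and compute the move.

```bash
cat >> h.py <<'E'
def pose():
    s=r.get_state();M=R.from_euler('xyz',s["eef_rot"],degrees=True).as_matrix()
    return s,np.array(s["tcp_pos"]),M
def down(th):
    t=np.radians(th);return np.column_stack([[0,0,-1],[np.cos(t),np.sin(t),0],[np.sin(t),-np.cos(t),0]])
def st():
    s,p,M=pose();print("t",round(s["time_s"],2),"tcp",np.round(p*1000,1),"th",round(np.degrees(np.arctan2(M[1,1],M[0,1])),2),"tilt",np.round(M[:2,0],4),"F",np.round(s["contact_force"],2),"Mo",np.round(s["moment"],2),"w",round(s["gripper_width"]*1000,1),"j",np.round(s["joints"],0))
def go(x,y,z,th):
    "mm, deg; th jaw-axis yaw; prints total row"
    s,p,M=pose()
    d=M.T@(np.array([x,y,z])/1000-p)/.15
    t=R.from_matrix(M.T@down(th)).as_rotvec()/(np.pi/4)
    print("shift",np.round(d,3),"turn",np.round(t,3))
E
python3 - <<'E'
from h import *
st()
for th in(102.7,-77.3): go(598.5,-243,260,th)
p=dict(np.load("pics/top0.npz"));w=cloud(p)
for n,x,y in[("l",.5896,.0396),("r",.5584,-.0658)]:
    m=(np.hypot(w[...,0]-x,w[...,1]-y)<.022); print(n,np.histogram(w[m][:,2],bins=np.arange(0,.09,.008)))
save(p,"crop.png",(260,120,480,250),3)
E
```

```text
t 0.75 tcp [ 170.1 -653.2  245.6] th 104.6 tilt [ 0. -0.] F [-0.43 -0.22 -0.4 ] Mo [ 0.01 -0.02  0.02] w 87.4 j [-59.  21.   1.  -0. -70. -17.]
shift [-0.096  1.926  3.453] turn [0.042 0.    0.   ]
shift [-0.096  1.926  3.453] turn [-3.958 -0.     0.   ]
l (array([ 0,  3, 36, 13,  3, 50, 72,  2,  0,  0,  0]), array([0.   , 0.008, 0.016, 0.024, 0.032, 0.04 , 0.048, 0.056, 0.064,
       0.072, 0.08 , 0.088]))
r (array([ 0,  3, 40, 11,  3, 42, 80,  0,  0,  0,  0]), array([0.   , 0.008, 0.016, 0.024, 0.032, 0.04 , 0.048, 0.056, 0.064,
       0.072, 0.08 , 0.088]))
```

View pics/crop.png

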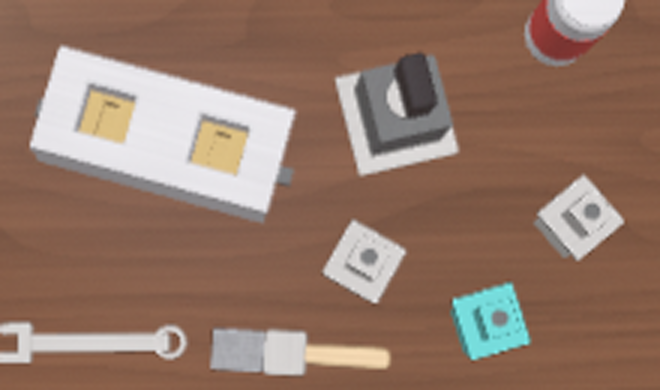

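The crop shows both pockets holding brass plugs with a slot (crop (106,115) and (220,145)), the puller in its stand at (415,85), and the turquoise look-alike at (498,320). Depth agrees: about 49 mm above the bench in both pockets.

Call:
send_rows(
  plan=[
    [[0, 0.1, 0.17], [0, 0, 0]],
    [[0, 0.19, 0.345], [0, 0, 0]],
    [[-0.02, 0.29, 0.52], [0, 0, 0]],
    [[-0.03, 0.385, 0.69], [0, 0, 0]],
    [[-0.03, 0.48, 0.863], [0, 0, 0]],
  ],
  jaw=1,
)

```text
time_s: 1.25
tcp_pos: [0.278, -0.5502, 0.2505]
eef_rot: [-68.4, 90.0, -53.8]
contact_force: [0.0, 0.1, 0.2]
gripper_width: 0.0876
```

Call:
send_rows(
  plan=[
    [[0, 0.1, 0.17], [0, 0, 0]],
    [[0, 0.19, 0.345], [0, 0, 0]],
    [[-0.02, 0.29, 0.52], [0, 0, 0]],
    [[-0.03, 0.385, 0.69], [0, 0, 0]],
    [[-0.03, 0.48, 0.863], [0, 0, 0]],
  ],
)

```text
time_s: 1.75
tcp_pos: [0.386, -0.447, 0.2555]
eef_rot: [-59.7, 89.9, -45.1]
contact_force: [0.2, -1.3, 0.6]
gripper_width: 0.0876
```

Call:
send_rows(
  plan=[
    [[0, 0.1, 0.17], [0, 0, 0]],
    [[0, 0.19, 0.345], [0, 0, 0]],
    [[-0.02, 0.29, 0.52], [0, 0, 0]],
    [[-0.03, 0.385, 0.69], [0, 0, 0]],
    [[-0.03, 0.48, 0.863], [0, 0, 0]],
  ],
)

```text
time_s: 2.25
tcp_pos: [0.4941, -0.3438, 0.2605]
eef_rot: [-52.9, 89.9, -38.3]
contact_force: [0.0, 0.1, -0.0]
gripper_width: 0.0873
```

Call:
send_rows(
  plan=[
    [[0, 0.1, 0.15], [0, 0, 0]],
    [[0, 0.18, 0.29], [0, 0, 0]],
    [[-0.02, 0.25, 0.42], [0, 0, 0]],
    [[-0.03, 0.3, 0.5], [0, 0, 0]],
    [[-0.03, 0.3, 0.5], [0, 0, 0]],
  ],
)

```text
time_s: 2.75
tcp_pos: [0.5564, -0.2803, 0.2651]
eef_rot: [-48.7, 89.8, -34.0]
contact_force: [0.7, -0.6, 0.4]
gripper_width: 0.0873
```

```bash
cat > look.py <<'E'
from h import *
import sys
n=sys.argv[1];st();p=r.capture("wrist");np.savez("pics/"+n+".npz",**{k:np.array(v) for k,v in p.items()});save(p,n+".png")
E
python3 look.py w1
python3 - <<'E'
from h import *
p=dict(np.load("pics/w1.npz"));w=cloud(p);z=w[...,2]
print(np.round(p["pose"],3))
print("seen",np.nanmin(w[...,0]),np.nanmax(w[...,0]),np.nanmin(w[...,1]),np.nanmax(w[...,1]))
def box(x,y,rx,ry): return (abs(w[...,0]-x)<rx)&(abs(w[...,1]-y)<ry)
for n,m in[("grip",box(.6,-.243,.04,.04)&(z>.14)&(z<.16)),("stand",box(.6,-.243,.06,.06)&(z>.070)&(z<.0815)),("block",box(.57,-.013,.12,.17)&(z>.07)&(z<.08))]:
    if m.sum()>5: print(n,m.sum(),rect(w[m]),w[m][:,2].mean())
st();go(598.5,-243,260,102.7)
E
```

```text
t 2.75 tcp [ 556.4 -280.3  265.1] th 104.7 tilt [ 0.0022 -0.0015] F [ 0.71 -0.58  0.42] Mo [-0.    0.01 -0.04] w 87.3 j [ -9.  15.  -5.   0. -70. -67.]
[[-0.254  0.933  0.256  0.488]
 [ 0.967  0.245  0.066 -0.298]
 [-0.002  0.264 -0.964  0.403]
 [ 0.     0.     0.     1.   ]]
seen 0.2780613586636554 0.8298282363819609 -0.6761712596338483 0.1384978205181216
grip 1012 (array([ 589.4, -246.5]), array([27.1, 24.1]), 12.1) 0.14861065054570954
stand 3115 (array([ 601.1, -243.8]), array([71. , 70.3]), 12.7) 0.07847001458503976
block 4978 (array([559.6, -64.3]), array([126.7,  97.2]), 73.4) 0.07371035071839775
t 2.8 tcp [ 555.6 -280.9  265. ] th 104.67 tilt [ 0.0018 -0.0014] F [-0.   -0.24  0.48] Mo [-0.04  0.04 -0.  ] w 87.4 j [ -9.  15.  -5.   0. -70. -67.]
shift [0.033 0.172 0.341] turn [0.044 0.002 0.002]
```

Call:
send_rows(
  plan=[
    [[0, 0.06, 0.12], [0.02, 0, 0]],
    [[0.01, 0.12, 0.25], [0.04, 0, 0]],
    [[0.02, 0.167, 0.346], [0.05, 0.002, 0.002]],
    [[0.033, 0.167, 0.346], [0.05, 0.002, 0.002]],
    [[0.033, 0.167, 0.346], [0.05, 0.002, 0.002]],
  ],
)

```text
time_s: 3.3
tcp_pos: [0.599, -0.2437, 0.2594]
eef_rot: [169.2, 89.9, -178.4]
contact_force: [0.1, -0.6, 1.0]
gripper_width: 0.0876
```

```bash
python3 look.py w2
python3 - <<'E'
from h import *
p=dict(np.load("pics/w2.npz"));w=cloud(p);z=w[...,2]
def box(x,y,rx,ry): return (abs(w[...,0]-x)<rx)&(abs(w[...,1]-y)<ry)
for n,m in[("grip",box(.6,-.243,.04,.04)&(z>.14)&(z<.16)),("stand",box(.6,-.243,.06,.06)&(z>.070)&(z<.0815))]:
    if m.sum()>5: print(n,m.sum(),rect(w[m]),w[m][:,2].mean(), w[m].min(0),w[m].max(0))
go(599.5,-243.5,128.5,102.5)
E
```

```text
t 3.3 tcp [ 599.  -243.7  259.4] th 102.44 tilt [-0.0013 -0.    ] F [ 0.1  -0.55  1.01] Mo [-0.04  0.08 -0.01] w 87.6 j [ -5.  17.  -2.   0. -71. -73.]
grip 2055 (array([ 600.4, -244. ]), array([49.2, 23.7]), 11.9) 0.14910330984639303 [ 0.57498599 -0.2598538   0.14006004] [ 0.62637644 -0.22801698  0.15186653]
stand 3613 (array([ 601.2, -243.9]), array([70.8, 70.1]), 12.4) 0.07855983502870885 [ 0.55932981 -0.28553995  0.07163465] [ 0.64250325 -0.20224732  0.08127202]
shift [0.875 0.002 0.005] turn [-0.002 -0.001  0.   ]
```

View pics/w2.png

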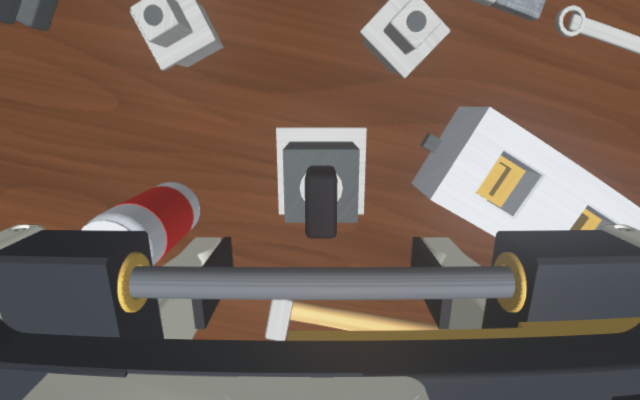

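The grip block sits at (320,200), centred between the fingers. I descend and grip it.

Call:
send_rows(
  plan=[
    [[0.2, 0.002, 0.01], [0, 0, 0]],
    [[0.4, 0.002, 0.01], [0, 0, 0]],
    [[0.62, 0.002, 0.01], [0, 0, 0]],
    [[0.8, 0.002, 0.01], [0, 0, 0]],
    [[0.875, 0.002, 0.01], [0, 0, 0]],
  ],
)

```text
time_s: 3.85
tcp_pos: [0.5981, -0.2436, 0.1259]
eef_rot: [159.9, 89.7, 172.3]
contact_force: [-0.8, 0.6, 0.7]
gripper_width: 0.0879
```

Call:
send_rows(
  plan=[
    [[0, 0, 0], [0, 0, 0]],
    [[0, 0, 0], [0, 0, 0]],
    [[0, 0, 0], [0, 0, 0]],
    [[0, 0, 0], [0, 0, 0]],
    [[0, 0, 0], [0, 0, 0]],
  ],
  jaw=-1,
  force=55,
)

```text
time_s: 4.35
tcp_pos: [0.5986, -0.2437, 0.127]
eef_rot: [160.6, 89.8, 173.0]
contact_force: [-1.3, -0.1, -0.2]
gripper_width: 0.053
```

Call:
send_rows(
  plan=[
    [[0, 0, 0], [0, 0, 0]],
    [[0, 0, 0], [0, 0, 0]],
    [[0, 0, 0], [0, 0, 0]],
    [[0, 0, 0], [0, 0, 0]],
    [[0, 0, 0], [0, 0, 0]],
  ],
)

```text
time_s: 4.85
tcp_pos: [0.5987, -0.2438, 0.127]
eef_rot: [162.6, 89.8, 175.0]
contact_force: [-0.6, -0.2, 0.2]
gripper_width: 0.0237
```

```bash
python3 -c "
from h import *
st();go(600,-243.7,278,102.4)"
```

```text
t 4.85 tcp [ 598.7 -243.8  127. ] th 102.37 tilt [-0.0031  0.0003] F [-0.59 -0.15  0.15] Mo [-0.14 -0.02  0.01] w 23.7 j [ -5.  23. -12.  -0. -55. -73.]
shift [-1.007e+00 -1.000e-03  6.000e-03] turn [-0.001 -0.004 -0.001]
```

Call:
send_rows(
  plan=[
    [[-0.1, 0, 0], [0, 0, 0]],
    [[-0.3, 0, 0], [0, 0, 0]],
    [[-0.55, 0, 0], [0, 0, 0]],
    [[-0.8, 0, 0], [0, 0, 0]],
    [[-1.0, 0, 0.006], [0, -0.004, -0.001]],
  ],
)

```text
time_s: 5.35
tcp_pos: [0.6, -0.2436, 0.2788]
eef_rot: [-0.8, 90.0, 11.6]
contact_force: [1.4, -0.5, -1.8]
gripper_width: 0.0241
```

Call:
send_rows(
  plan=[
    [[0, 0.1, 0.02], [0, 0, 0]],
    [[0, 0.3, 0.05], [0, 0, 0]],
    [[0, 0.5, 0.09], [0, 0, 0]],
    [[0, 0.72, 0.135], [0, 0, 0]],
    [[0, 0.93, 0.172], [0, 0, 0]],
  ],
)

```text
time_s: 5.85
tcp_pos: [0.5944, -0.1001, 0.2775]
eef_rot: [141.2, 89.9, 153.6]
contact_force: [-0.0, 0.1, -2.3]
gripper_width: 0.0239
```

Call:
send_rows(
  plan=[
    [[0, 0.2, 0.04], [0.12, 0, 0]],
    [[0, 0.4, 0.08], [0.26, 0, 0]],
    [[0, 0.6, 0.12], [0.4, 0, 0]],
    [[0, 0.8, 0.155], [0.54, 0, 0]],
    [[0, 0.93, 0.172], [0.642, 0, 0]],
  ],
)

```text
time_s: 6.35
tcp_pos: [0.5889, 0.0439, 0.2763]
eef_rot: [-177.6, 89.8, 165.7]
contact_force: [1.0, -0.2, -2.6]
gripper_width: 0.0236
```

Call:
send_rows(
  plan=[
    [[0, 0, 0], [0, 0, 0]],
    [[0, 0, 0], [0, 0, 0]],
    [[0, 0, 0], [0, 0, 0]],
    [[0, 0, 0], [0, 0, 0]],
    [[0, 0, 0], [0, 0, 0]],
  ],
)

```text
time_s: 6.85
tcp_pos: [0.5889, 0.0431, 0.2762]
eef_rot: [-174.2, 89.8, 169.1]
contact_force: [-0.2, 0.3, -1.7]
gripper_width: 0.0237
```

```bash
python3 look.py w3
python3 - <<'E'
from h import *
p=dict(np.load("pics/w3.npz"));w=cloud(p);z=w[...,2]
def box(x,y,rx,ry): return (abs(w[...,0]-x)<rx)&(abs(w[...,1]-y)<ry)
for n,m in[("block",box(.574,-.013,.12,.17)&(z>.069)&(z<.080))]:
    if m.sum()>5: print(n,m.sum(),rect(w[m]),w[m][:,2].mean(), w[m].min(0),w[m].max(0))
go(589.6,39.6,250,73.5)
E
```

```text
t 6.85 tcp [588.9  43.1 276.2] th 73.23 tilt [-0.0033  0.0006] F [-0.21  0.32 -1.66] Mo [-0.03 -0.03 -0.02] w 23.7 j [  23.   12.   -7.   -0.  -71. -130.]
block 16638 (array([576., -14.]), array([230.9, 100.4]), 73.3) 0.07358799489609422 [ 0.49670507 -0.13699824  0.06900513] [0.6570176  0.10992416 0.07659496]
shift [ 0.175 -0.022  0.012] turn [-0.006 -0.004  0.   ]
```

View pics/w3.png

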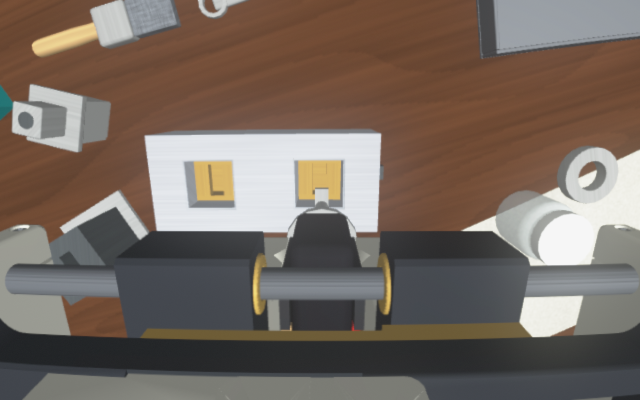

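The foot shows at (320,195), hanging in front of the left pocket, whose slot is about (318,178). I measure the foot and the slot in the same cloud.

Run:
```python
from h import *
p=dict(np.load("pics/w3.npz"));w=cloud(p);z=w[...,2]
s,tp,M=pose()
t=np.radians(73.3-90);ex=np.array([np.cos(t),np.sin(t)]);ey=np.array([-ex[1],ex[0]])
O=tp[:2]
def loc(q): return np.column_stack([(q[:,:2]-O)@ex,(q[:,:2]-O)@ey,q[:,2]])*1000
q=w.reshape(-1,3);q=q[np.isfinite(q[:,0])];L=loc(q)
f=L[(L[:,2]>150)&(L[:,2]<215)&(np.hypot(L[:,0],L[:,1])<40)]
for a in range(152,215,5):
    k=f[(f[:,2]>=a)&(f[:,2]<a+5)]
    if len(k): print(a,len(k),np.round(k[:,:2].min(0),1),np.round(k[:,:2].max(0),1))
for n,c in[("l",55),("r",-55)]:
    C=np.array([.576,-.014])+c/1000*ey
    Lc=np.column_stack([(q[:,:2]-C)@ex,(q[:,:2]-C)@ey])*1000
    m=(abs(Lc)<22).all(1)
    pl=m&(abs(q[:,2]-.049)<.004); sl=m&(q[:,2]<.035)
    print(n,C*1000,"plug",pl.sum(),Lc[pl].min(0).round(1),Lc[pl].max(0).round(1),np.median(q[pl][:,2]),"slot",sl.sum(),Lc[sl].min(0).round(1) if sl.any() else"",Lc[sl].max(0).round(1) if sl.any() else "")
    b=(abs(q[:,2]-.0745)<.003)&(abs(Lc)<40).all(1)
    k=b&(abs(Lc[:,0])<15); print(" mouth y",Lc[k&(Lc[:,1]<0)][:,1].max(),Lc[k&(Lc[:,1]>0)][:,1].min()); k=b&(abs(Lc[:,1])<15); print(" mouth x",[Lc[k&(Lc[:,0]<0)][:,0].max() if (k&(Lc[:,0]<0)).any() else 0,Lc[k&(Lc[:,0]>0)][:,0].min() if (k&(Lc[:,0]>0)).any() else 0])
C=np.array([.576,-.014])
print("C in foot frame l",((C+.055*ey-O)@np.column_stack([ex,ey]))*1000)
```

```text
157 111 [-12.   -5.1] [-0.1  4.6]
162 99 [-11.6  -5.1] [0.8 4.6]
167 23 [-2.9 -4.2] [-0.2  3.8]
172 12 [-2.8 -3.4] [-1.3  3. ]
l [591.80482859  38.68023722] plug 1098 [-20.4 -21.9] [21.5 22. ] 0.04767360790261385 slot 341 [-12.8  -6.6] [18.   8.4]
 mouth y -23.901561927714642 24.514397233406214
 mouth x [np.float64(-24.659810942695447), np.float64(23.702246573617206)]
r [560.19517141 -66.68023722] plug 959 [-19.7 -22. ] [22.  18.1] 0.04761116315868286 slot 319 [-12.  -13.4] [19.3  0.9]
 mouth y -23.61379673752574 24.149515113170214
 mouth x [np.float64(-23.100485936048887), np.float64(24.181877992088715)]
C in foot frame l [ 4.08607153 -3.50368664]
```

```bash
python3 -c "
from h import *
p=dict(np.load('pics/w3.npz'));save(p,'w3c.png',(150,120,400,245),3)"
```

```text
(no output)
```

View pics/w3c.png

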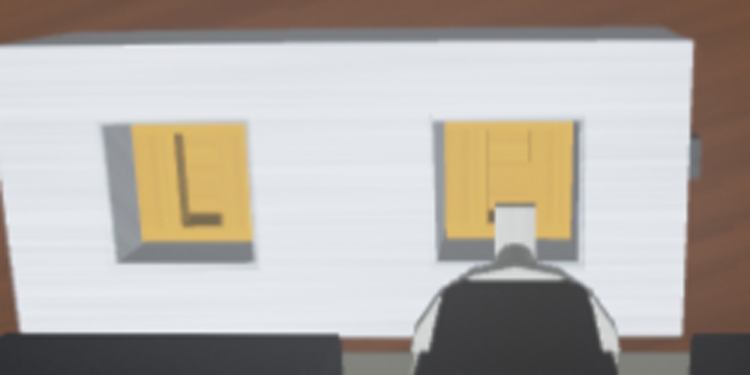

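The foot lines up with the slot in direction. It needs about +2.0 mm along tool z and −2.4 mm along tool y, and then I can lower it to just above the plug.

Call:
send_rows(
  plan=[
    [[0, -0.008, 0.007], [0, 0, 0]],
    [[0.0, -0.016, 0.013], [0, 0, 0]],
    [[0.15, -0.016, 0.013], [0, 0, 0]],
    [[0.35, -0.016, 0.013], [0, 0, 0]],
    [[0.5, -0.016, 0.013], [0, 0, 0]],
  ],
)

```text
time_s: 7.4
tcp_pos: [0.5894, 0.0401, 0.1999]
eef_rot: [-176.6, 89.8, 166.6]
contact_force: [0.6, -0.5, -3.1]
gripper_width: 0.0239
```

Call:
send_rows(
  plan=[
    [[0.05, 0, 0], [0, 0, 0]],
    [[0.1, 0, 0], [0, 0, 0]],
    [[0.15, 0, 0], [0, 0, 0]],
    [[0.15, 0, 0], [0, 0, 0]],
    [[0.15, 0, 0], [0, 0, 0]],
  ],
)

```text
time_s: 7.9
tcp_pos: [0.5897, 0.0402, 0.178]
eef_rot: [176.2, 89.8, 159.4]
contact_force: [0.8, 0.4, -2.7]
gripper_width: 0.0237
```

Run:
```python
from h import *
st()
p=r.capture("wrist");w=cloud(p)
s,tp,M=pose();O=tp[:2]
t=np.radians(73.3-90);ex=np.array([np.cos(t),np.sin(t)]);ey=np.array([-ex[1],ex[0]])
q=w.reshape(-1,3);q=q[np.isfinite(q[:,0])];L=np.column_stack([(q[:,:2]-O)@ex,(q[:,:2]-O)@ey,q[:,2]*1000])
L[:,:2]*=1000
b=(abs(L[:,2]-74)<3)&(abs(L[:,:2])<60).all(1)
k=b&(abs(L[:,0])<15);print("mouth y",L[k&(L[:,1]<0)][:,1].max(),L[k&(L[:,1]>0)][:,1].min())
k=b&(abs(L[:,1])<15)&(L[:,0]<0);print("mouth -x",L[k][:,0].max() if k.any() else None)
for a in(48,54,60,70,80):
    k=L[(L[:,2]>=a)&(L[:,2]<a+6)&(np.hypot(L[:,0]-2,L[:,1])<17)]
    if len(k):print(a,len(k),k.min(0).round(1),k.max(0).round(1))
save(p,"w4.png",(180,80,480,280),2.5)
go(*(tp*1000-[0,0,32]),73.3)
```

```text
t 7.9 tcp [589.7  40.2 178. ] th 73.22 tilt [-0.0028  0.0011] F [ 0.85  0.38 -2.73] Mo [0.02 0.01 0.01] w 23.7 j [  23.   16.  -15.   -0.  -59. -129.]
mouth y -0.47853951359610125 0.2323906193927098
mouth -x -0.671169617634367
48 158 [-11.9 -16.4  48. ] [10.2 16.9 50.1]
60 198 [-12.   -5.   60.3] [ 0.4  4.7 65.9]
70 22 [-2.8 -4.1 70. ] [-0.3  3.9 75.9]
shift [ 0.213 -0.     0.001] turn [-0.002 -0.003 -0.001]
```

View pics/w4.png

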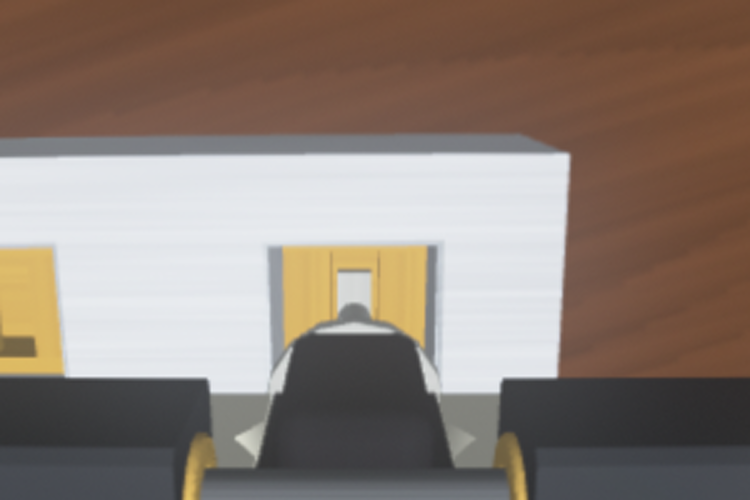

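The foot (355,288) is centred between the slot edges (331 and 379). Now I feel downward slowly.

Call:
send_rows(
  plan=[
    [[0.04, 0, 0], [0, 0, 0]],
    [[0.08, 0, 0], [0, 0, 0]],
    [[0.12, 0, 0], [0, 0, 0]],
    [[0.16, 0, 0.001], [0, 0, 0]],
    [[0.2, 0, 0.001], [0, 0, 0]],
  ],
)

```text
time_s: 8.45
tcp_pos: [0.5898, 0.0402, 0.1475]
eef_rot: [177.0, 89.8, 160.2]
contact_force: [-1.1, 0.3, -1.1]
gripper_width: 0.0235
```

Call:
send_rows(
  plan=[
    [[0.007, 0, 0], [0, 0, 0]],
    [[0.014, 0, 0], [0, 0, 0]],
    [[0.02, 0, 0], [0, 0, 0]],
    [[0.025, 0, 0], [0, 0, 0]],
    [[0.03, 0, 0], [0, 0, 0]],
  ],
)

```text
time_s: 8.95
tcp_pos: [0.5899, 0.0402, 0.1432]
eef_rot: [171.2, 89.8, 154.4]
contact_force: [-1.0, -0.4, -1.7]
gripper_width: 0.0236
```

```bash
python3 -c "
from h import *
st()"
```

```text
t 8.95 tcp [589.9  40.2 143.2] th 73.22 tilt [-0.0024  0.0012] F [-1.01 -0.38 -1.72] Mo [-0.07 -0.05 -0.01] w 23.6 j [  23.   18.  -18.   -0.  -55. -129.]
```

Call:
send_rows(
  plan=[
    [[0.004, 0, 0], [0, 0, 0]],
    [[0.008, 0, 0], [0, 0, 0]],
    [[0.012, 0, 0], [0, 0, 0]],
    [[0.016, 0, 0], [0, 0, 0]],
    [[0.02, 0, 0], [0, 0, 0]],
  ],
)

```text
time_s: 9.45
tcp_pos: [0.5902, 0.0402, 0.1419]
eef_rot: [160.0, 89.9, 143.3]
contact_force: [-5.3, 0.4, 14.0]
gripper_width: 0.0235
```

```bash
python3 -c "
from h import *
st()"
```

```text
t 9.45 tcp [590.2  40.2 141.9] th 73.25 tilt [-0.0012  0.0009] F [-5.3   0.35 14.  ] Mo [ 0.33  2.6  -0.01] w 23.5 j [  23.   18.  -18.   -0.  -54. -129.]
```

Contact at TCP z 141.9 with +14 N is the plug's floor, 54 mm below the mouth, so the left plug is found. I raise 4 mm and make the quarter turn about the rod's axis.

Call:
send_rows(
  plan=[
    [[-0.01, 0, 0], [0, 0, 0]],
    [[-0.02, 0, 0], [0, 0, 0]],
    [[-0.029, 0, 0], [0, 0, 0]],
    [[-0.029, 0, 0], [0, 0, 0]],
    [[-0.029, 0, 0], [0, 0, 0]],
  ],
)

```text
time_s: 9.95
tcp_pos: [0.5901, 0.0402, 0.146]
eef_rot: [166.7, 89.9, 150.0]
contact_force: [-0.1, 0.2, -3.0]
gripper_width: 0.0236
```

Call:
send_rows(
  plan=[
    [[0, -0.0015, 0.0001], [-0.13, 0, 0]],
    [[0, -0.003, 0.0004], [-0.27, 0, 0]],
    [[0, -0.0045, 0.0008], [-0.4, 0, 0]],
    [[0, -0.006, 0.0013], [-0.54, 0, 0]],
    [[0, -0.007, 0.0019], [-0.667, 0, 0]],
  ],
)

```text
time_s: 10.45
tcp_pos: [0.59, 0.039, 0.1457]
eef_rot: [146.6, 89.9, 160.1]
contact_force: [0.6, 0.8, -2.1]
gripper_width: 0.0238
```

Call:
send_rows(
  plan=[
    [[0, -0.0015, 0.0001], [-0.13, 0, 0]],
    [[0, -0.003, 0.0004], [-0.27, 0, 0]],
    [[0, -0.0045, 0.0008], [-0.4, 0, 0]],
    [[0, -0.006, 0.0013], [-0.54, 0, 0]],
    [[0, -0.007, 0.0019], [-0.667, 0, 0]],
  ],
)

```text
time_s: 10.95
tcp_pos: [0.5905, 0.038, 0.1454]
eef_rot: [122.2, 89.9, 166.0]
contact_force: [0.3, -0.3, -1.7]
gripper_width: 0.0238
```

Call:
send_rows(
  plan=[
    [[0, -0.0015, 0.0001], [-0.13, 0, 0]],
    [[0, -0.003, 0.0004], [-0.27, 0, 0]],
    [[0, -0.0045, 0.0008], [-0.4, 0, 0]],
    [[0, -0.006, 0.0013], [-0.54, 0, 0]],
    [[0, -0.007, 0.0019], [-0.667, 0, 0]],
  ],
)

```text
time_s: 11.45
tcp_pos: [0.5913, 0.0374, 0.1452]
eef_rot: [95.2, 89.8, 169.3]
contact_force: [-0.3, 0.1, -2.7]
gripper_width: 0.0237
```

```bash
python3 -c "
from h import *
st()"
```

```text
t 11.45 tcp [591.3  37.4 145.2] th 164.05 tilt [-0.0027  0.0005] F [-0.26  0.1  -2.69] Mo [0.03 0.09 0.02] w 23.7 j [ 22.  18. -18.  -0. -55. -38.]
```

Call:
send_rows(
  plan=[
    [[-0.02, 0, 0], [0, 0, 0]],
    [[-0.04, 0, 0], [0, 0, 0]],
    [[-0.07, 0, 0], [0, 0, 0]],
    [[-0.1, 0, 0], [0, 0, 0]],
    [[-0.14, 0, 0], [0, 0, 0]],
  ],
)

```text
time_s: 11.95
tcp_pos: [0.5912, 0.0374, 0.1664]
eef_rot: [98.5, 89.8, 172.5]
contact_force: [0.2, 0.1, -3.7]
gripper_width: 0.0234
```

Call:
send_rows(
  plan=[
    [[-0.07, 0, 0], [0, 0, 0]],
    [[-0.14, 0, 0], [0, 0, 0]],
    [[-0.21, 0, 0], [0, 0, 0]],
    [[-0.28, 0, 0], [0, 0, 0]],
    [[-0.35, 0, 0], [0, 0, 0]],
  ],
)

```text
time_s: 12.45
tcp_pos: [0.5914, 0.0374, 0.22]
eef_rot: [93.9, 89.8, 167.9]
contact_force: [-1.1, -0.2, -3.5]
gripper_width: 0.0236
```

Call:
send_rows(
  plan=[
    [[-0.08, 0, 0], [0, 0, 0]],
    [[-0.16, 0, 0], [0, 0, 0]],
    [[-0.24, 0, 0], [0, 0, 0]],
    [[-0.32, 0, 0], [0, 0, 0]],
    [[-0.4, 0, 0], [0, 0, 0]],
  ],
)

```text
time_s: 12.95
tcp_pos: [0.5915, 0.0373, 0.2811]
eef_rot: [93.5, 89.8, 167.5]
contact_force: [0.2, -0.1, -3.4]
gripper_width: 0.0239
```

```bash
cat > tray.py <<'E'
from h import *
p=r.capture("top");w=cloud(p)
for d in r.trace(p,"tray")[:2]:
    q=w[d["mask"]];q=q[np.isfinite(q[:,0])];k=q[q[:,2]>.033];c=p["color"][d["mask"]].mean(0)
    print("tray",round(d["score"],2),np.round(d["uv"]),rect(k),c.round())
E
python3 tray.py; python3 look.py w5; python3 -c "
from h import *
go(475,361,290,164)"
```

```text
tray 0.75 [391. 161.] (array([ 598. , -243.5]), array([71.3, 71.7]), 12.2) [151. 149. 149.]
tray 0.7 [174. 314.] (array([184.6, 271.8]), array([135.1, 269.1]), 7.1) [151. 106.  76.]
t 13.05 tcp [592.5  37.5 282.3] th 164.01 tilt [0.0005 0.0013] F [ 0.61  0.04 -3.37] Mo [ 0.04 -0.03 -0.04] w 23.7 j [ 22.  12.  -7.  -0. -72. -38.]
shift [-0.056  1.344  1.858] turn [ 0.     0.001 -0.002]
```

View pics/w5.png

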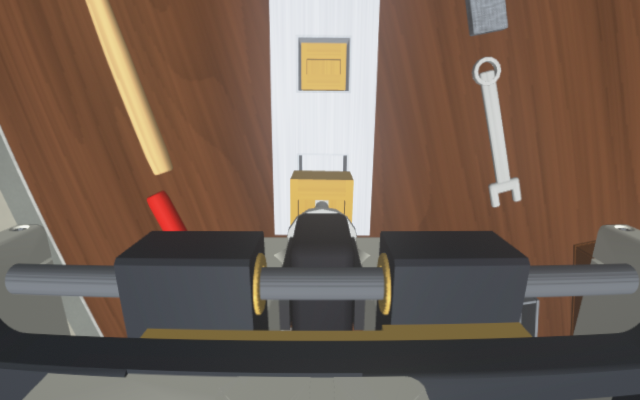

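The left plug hangs on the puller at (322,190) and the pocket is clear. The top view is partly hidden, so I find the tray in the scene camera.

Call:
send_rows(
  plan=[
    [[-0.01, 0.09, 0.12], [0, 0, 0]],
    [[-0.02, 0.2, 0.27], [0, 0, 0]],
    [[-0.03, 0.31, 0.43], [0, 0, 0]],
    [[-0.03, 0.4, 0.56], [0, 0, 0]],
    [[-0.03, 0.45, 0.62], [0, 0, 0]],
  ],
)

```text
time_s: 13.6
tcp_pos: [0.5518, 0.147, 0.2849]
eef_rot: [80.2, 89.8, 154.2]
contact_force: [1.1, 0.7, -3.0]
gripper_width: 0.0237
```

```bash
sed -i 's/p=r.capture("top")/import sys;p=r.capture(sys.argv[1])/' tray.py
cat >> tray.py <<'E'
m=(abs(w[...,0]-.457)<.16)&(abs(w[...,1]-.361)<.17)&(w[...,2]>.035)&(w[...,2]<.044)
print("rim by depth",m.sum(),rect(w[m]))
E
python3 tray.py scene; python3 tray.py top; python3 -c "
from h import *
st()"
```

```text
tray 0.94 [353. 129.] (array([189.8, 256.7]), array([ 90.4, 224.1]), 63.6) [118.  81.  56.]
tray 0.58 [413. 180.] (array([491.5, 304.3]), array([187.8, 357.4]), 17.4) [126. 129. 134.]
rim by depth 201 (array([423.2, 337.7]), array([250.5, 223. ]), 82.5)
tray 0.92 [193. 204.] (array([477.3, 323.8]), array([232.2, 150. ]), 34.3) [178. 177. 181.]
tray 0.56 [218. 274.] (array([267.1, 200.2]), array([122.6, 164.5]), 19.1) [163. 117.  84.]
rim by depth 197 (array([419.8, 361.4]), array([197.9, 226.9]), 83.4)
t 13.8 tcp [552.5 145.3 285.3] th 164.03 tilt [-0.0018  0.0007] F [ 0.16 -0.32 -3.15] Mo [ 0.01  0.1  -0.01] w 23.8 j [ 34.  10.  -9.  -0. -72. -50.]
```

```bash
cat > tray2.py <<'E'
from h import *
for cam in("scene","top"):
    p=r.capture(cam);w=cloud(p);c=p["color"].astype(int);sat=c.max(2)-c.min(2)
    m=(abs(w[...,0]-.457)<.2)&(abs(w[...,1]-.361)<.2)&(w[...,2]<.045)&(w[...,2]>-.005)&(sat<22)&(c.max(2)>60)&(c.max(2)<215)
    n,l,s,cc=cv2.connectedComponentsWithStats(m.astype(np.uint8));i=1+np.argmax(s[1:,4])
    print(cam,s[i],rect(w[l==i]),"rim",rect(w[(l==i)&(w[...,2]>.034)]))
E
python3 tray2.py
```

```text
scene [ 379  152   63   50 1911] (array([447. , 370.6]), array([224.8, 190. ]), 82.2) rim (array([459.3, 357.5]), array([204.3, 155.8]), 83.5)
top [ 154  178   71   60 2718] (array([460.4, 359.2]), array([200.3, 156.1]), 82.0) rim (array([457.1, 358. ]), array([196.9, 150.2]), 82.1)
```

```bash
python3 -c "
from h import *
go(462.5,403,285,164)"
```

```text
shift [0.005 1.054 1.488] turn [-0.001  0.    -0.002]
```

Call:
send_rows(
  plan=[
    [[0, 0.1, 0.14], [0, 0, 0]],
    [[0, 0.22, 0.31], [0, 0, 0]],
    [[0, 0.35, 0.5], [0, 0, 0]],
    [[0, 0.48, 0.68], [0, 0, 0]],
    [[0, 0.57, 0.8], [0, 0, 0]],
  ],
)

```text
time_s: 14.4
tcp_pos: [0.5035, 0.2847, 0.2854]
eef_rot: [77.6, 89.9, 151.5]
contact_force: [0.6, 1.1, -3.3]
gripper_width: 0.0239
```

Call:
send_rows(
  plan=[
    [[0, 0.13, 0.18], [0, 0, 0]],
    [[0, 0.26, 0.37], [0, 0, 0]],
    [[0, 0.38, 0.54], [0, 0, 0]],
    [[0, 0.46, 0.65], [0, 0, 0]],
    [[0, 0.484, 0.688], [0, 0, 0]],
  ],
)

```text
time_s: 14.9
tcp_pos: [0.4621, 0.4052, 0.2851]
eef_rot: [92.1, 89.9, 166.1]
contact_force: [0.1, -0.7, -4.0]
gripper_width: 0.0239
```

Call:
send_rows(
  plan=[
    [[0.1, 0, 0], [0, 0, 0]],
    [[0.3, 0, 0], [0, 0, 0]],
    [[0.5, 0, 0], [0, 0, 0]],
    [[0.65, 0, 0], [0, 0, 0]],
    [[0.73, 0, 0], [0, 0, 0]],
  ],
)

```text
time_s: 15.4
tcp_pos: [0.4618, 0.4034, 0.1734]
eef_rot: [135.3, 89.7, -150.8]
contact_force: [-0.7, 1.1, -3.8]
gripper_width: 0.0237
```

```bash
python3 look.py w6; python3 -c "
from h import *
go(462.5,403,139,164)
p=dict(np.load('pics/w6.npz'));save(p,'w6c.png',(200,80,450,280),2.5)"
```

```text
t 15.4 tcp [461.8 403.4 173.4] th 163.91 tilt [-0.004  -0.0022] F [-0.68  1.07 -3.76] Mo [-0.08  0.12 -0.04] w 23.7 j [ 59.  18. -13.  -0. -59. -75.]
shift [ 0.222 -0.008  0.001] turn [-0.002 -0.006 -0.005]
```

View pics/w6c.png

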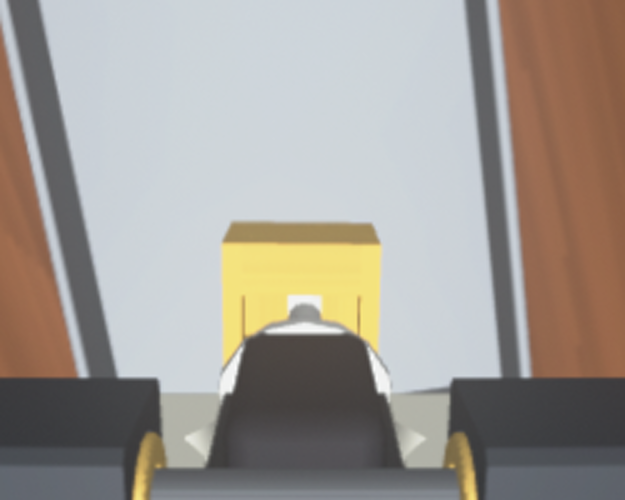

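The plug hangs square over the grey tray, slot edges at 243 and 359 with the shaft at 304. I lower it to the tray floor.

Call:
send_rows(
  plan=[
    [[0.06, 0, 0], [0, -0.003, -0.003]],
    [[0.12, 0, 0], [0, -0.006, -0.005]],
    [[0.16, 0, 0], [0, -0.006, -0.005]],
    [[0.2, 0, 0], [0, -0.006, -0.005]],
    [[0.228, 0, 0], [0, -0.006, -0.005]],
  ],
)

```text
time_s: 15.95
tcp_pos: [0.4614, 0.4034, 0.1381]
eef_rot: [-23.1, 89.9, 50.8]
contact_force: [1.3, 0.8, -2.7]
gripper_width: 0.0238
```

Call:
send_rows(
  plan=[
    [[0, 0, 0], [0, 0, 0]],
    [[0, 0, 0], [0, 0, 0]],
    [[0, 0, 0], [0, 0, 0]],
    [[0, 0, 0], [0, 0, 0]],
    [[0, 0, 0], [0, 0, 0]],
  ],
)

```text
time_s: 16.45
tcp_pos: [0.4615, 0.4036, 0.1384]
eef_rot: [-23.8, 89.9, 50.1]
contact_force: [0.4, 0.1, -2.4]
gripper_width: 0.0241
```

```bash
python3 look.py w7
python3 - <<'E'
from h import *
p=dict(np.load("pics/w7.npz"));w=cloud(p);s,tp,M=pose()
m=(abs(w[...,2]-.040)<.004)&(np.hypot(w[...,0]-tp[0],w[...,1]-tp[1])<.045);q=w[m]
ez=M[:2,2];ey=M[:2,1];L=(q[:,:2]-tp[:2])@np.column_stack([ey,ez])*1000
c=p["color"][m].astype(int);b=(c[:,0]-c[:,2]>50);print("brass top",b.sum(),L[b].min(0),L[b].max(0),np.median(q[b][:,2]),rect(np.column_stack([L[b]/1000])))
E
```

```text
t 16.45 tcp [461.5 403.6 138.4] th 163.92 tilt [0.001  0.0012] F [ 0.43  0.07 -2.37] Mo [-0.05  0.1  -0.01] w 24.1 j [ 59.  20. -16.   0. -55. -75.]
brass top 1723 [-23.47508826 -22.73141612] [21.4773576  12.45495745] 0.03873380416046146 (array([-1. , -5.2]), array([35.2, 44.9]), 89.8)
```

The plug stands on the tray floor: top at 40 mm, only the puller's weight left on the wrist. I centre the shaft in the slot and turn a quarter.

Call:
send_rows(
  plan=[
    [[0, -0.002, -0.007], [0, 0, 0]],
    [[0, -0.005, -0.015], [0, 0, 0]],
    [[0, -0.005, -0.015], [0, 0, 0]],
    [[0, -0.005, -0.015], [0, 0, 0]],
    [[0, -0.005, -0.015], [0, 0, 0]],
  ],
)

```text
time_s: 17.0
tcp_pos: [0.4616, 0.4012, 0.1384]
eef_rot: [-22.2, 89.9, 51.8]
contact_force: [-0.7, 0.3, -2.0]
gripper_width: 0.0237
```

Call:
send_rows(
  plan=[
    [[0, -0.0015, 0.0001], [-0.13, 0, 0]],
    [[0, -0.003, 0.0004], [-0.27, 0, 0]],
    [[0, -0.0045, 0.0008], [-0.4, 0, 0]],
    [[0, -0.006, 0.0013], [-0.54, 0, 0]],
    [[0, -0.007, 0.0019], [-0.667, 0, 0]],
  ],
)

```text
time_s: 17.5
tcp_pos: [0.4627, 0.4012, 0.1383]
eef_rot: [-52.0, 89.9, 52.2]
contact_force: [-0.0, 0.1, -1.2]
gripper_width: 0.0241
```

Call:
send_rows(
  plan=[
    [[0, -0.0015, 0.0001], [-0.13, 0, 0]],
    [[0, -0.003, 0.0004], [-0.27, 0, 0]],
    [[0, -0.0045, 0.0008], [-0.4, 0, 0]],
    [[0, -0.006, 0.0013], [-0.54, 0, 0]],
    [[0, -0.007, 0.0019], [-0.667, 0, 0]],
  ],
)

```text
time_s: 18.0
tcp_pos: [0.4637, 0.4018, 0.1383]
eef_rot: [-82.2, 89.9, 52.3]
contact_force: [-0.1, -0.4, -1.9]
gripper_width: 0.0236
```

Call:
send_rows(
  plan=[
    [[0, -0.0015, 0.0001], [-0.13, 0, 0]],
    [[0, -0.003, 0.0004], [-0.27, 0, 0]],
    [[0, -0.0045, 0.0008], [-0.4, 0, 0]],
    [[0, -0.006, 0.0013], [-0.54, 0, 0]],
    [[0, -0.007, 0.0019], [-0.66, 0, 0]],
  ],
)

```text
time_s: 18.5
tcp_pos: [0.4643, 0.4028, 0.1383]
eef_rot: [-114.3, 89.9, 50.1]
contact_force: [-0.2, -0.6, -1.7]
gripper_width: 0.0236
```

```bash
python3 look.py w8
python3 - <<'E'
from h import *
p=dict(np.load("pics/w8.npz"));w=cloud(p);s,tp,M=pose()
m=(abs(w[...,2]-.040)<.004)&(np.hypot(w[...,0]-tp[0],w[...,1]-tp[1])<.045);q=w[m]
ez=M[:2,2];ey=M[:2,1];L=(q[:,:2]-tp[:2])@np.column_stack([ey,ez])*1000
c=p["color"][m].astype(int);b=(c[:,0]-c[:,2]>50);print("brass top",b.sum(),L[b].min(0),L[b].max(0),np.median(q[b][:,2]),rect(np.column_stack([L[b]/1000])))
save(p,'w8c.png',(200,80,450,280),2.5)
E
```

```text
t 18.5 tcp [464.3 402.8 138.3] th -105.58 tilt [0.001  0.0012] F [-0.25 -0.57 -1.73] Mo [-0.07  0.18 -0.02] w 23.6 j [ 59.  20. -15.   0. -55.  15.]
brass top 1668 [-22.60663971 -21.70311086] [22.2219927  11.23035229] 0.03875367419646955 (array([-0.2, -5.2]), array([44.8, 32.9]), 0.2)
```

View pics/w8c.png

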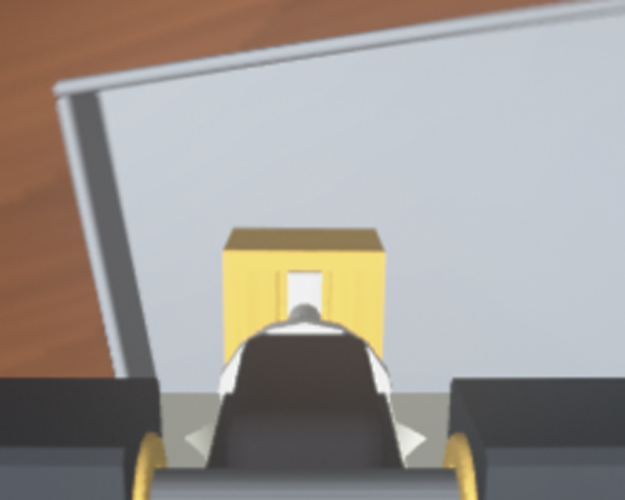

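The foot lines up with the slot (280 to 330, foot at 304), so I lift straight out.

Call:
send_rows(
  plan=[
    [[-0.05, 0, 0], [0, 0, 0]],
    [[-0.1, 0, 0], [0, 0, 0]],
    [[-0.15, 0, 0], [0, 0, 0]],
    [[-0.2, 0, 0], [0, 0, 0]],
    [[-0.25, 0, 0], [0, 0, 0]],
  ],
)

```text
time_s: 19.05
tcp_pos: [0.4643, 0.4029, 0.1768]
eef_rot: [-113.1, 89.9, 51.6]
contact_force: [-1.0, -0.3, -1.7]
gripper_width: 0.0241
```

Call:
send_rows(
  plan=[
    [[-0.1, 0, 0], [0, 0, 0]],
    [[-0.25, 0, 0], [0, 0, 0]],
    [[-0.4, 0, 0], [0, 0, 0]],
    [[-0.55, 0, 0], [0, 0, 0]],
    [[-0.65, 0, 0], [0, 0, 0]],
  ],
)

```text
time_s: 19.55
tcp_pos: [0.4645, 0.4029, 0.2768]
eef_rot: [-113.9, 89.7, 50.8]
contact_force: [-0.0, 0.3, -2.2]
gripper_width: 0.0237
```

Run:
```python
from h import *
st();p=r.capture("wrist");w=cloud(p);c=p["color"].astype(int);b=(c[...,0]-c[...,2]>60)&(abs(w[...,2]-.039)<.006)&(np.hypot(w[...,0]-.464,w[...,1]-.403)<.06)
print("plug",b.sum(),rect(w[b]))
# right pocket (560.2,-66.7), slot offset unknown; foot = TCP+2.1 tool z
th=73.3+180;t=np.radians(th);C=np.array([560.2,-66.7])-2.1*np.array([np.sin(t),-np.cos(t)])
print(C);go(C[0],C[1],278,th)
```

```text
t 19.55 tcp [464.5 402.9 276.8] th -105.34 tilt [0.0029 0.0035] F [-0.04  0.29 -2.17] Mo [0.02 0.15 0.03] w 23.7 j [ 59.  14.  -5.   0. -71.  16.]
plug 1216 (array([462.9, 403.4]), array([44.5, 45.3]), 73.7)
[562.21142724 -67.30345709]
shift [-0.007  2.856 -1.453] turn [ 0.031 -0.004  0.009]
```

Call:
send_rows(
  plan=[
    [[0, 0.1, -0.05], [0.01, 0, 0]],
    [[0, 0.24, -0.12], [0.02, 0, 0]],
    [[0, 0.4, -0.2], [0.03, -0.004, 0.009]],
    [[0, 0.56, -0.28], [0.03, -0.004, 0.009]],
    [[0, 0.714, -0.363], [0.03, -0.004, 0.009]],
  ],
)

```text
time_s: 20.1
tcp_pos: [0.4891, 0.283, 0.2778]
eef_rot: [70.9, 89.9, -125.8]
contact_force: [-0.2, 0.4, -2.5]
gripper_width: 0.024
```

Call:
send_rows(
  plan=[
    [[0, 0.143, -0.073], [0, 0, 0]],
    [[0, 0.286, -0.146], [0, 0, 0]],
    [[0, 0.43, -0.22], [0, 0, 0]],
    [[0, 0.57, -0.29], [0, 0, 0]],
    [[0, 0.714, -0.363], [0, 0, 0]],
  ],
)

```text
time_s: 20.6
tcp_pos: [0.5097, 0.162, 0.2772]
eef_rot: [60.1, 89.8, -136.7]
contact_force: [0.8, 0.8, -2.4]
gripper_width: 0.0237
```

Call:
send_rows(
  plan=[
    [[0, 0.143, -0.073], [0, 0, 0]],
    [[0, 0.286, -0.146], [0, 0, 0]],
    [[0, 0.43, -0.22], [0, 0, 0]],
    [[0, 0.57, -0.29], [0, 0, 0]],
    [[0, 0.714, -0.363], [0, 0, 0]],
  ],
)

```text
time_s: 21.1
tcp_pos: [0.5298, 0.0412, 0.2766]
eef_rot: [51.7, 89.8, -145.2]
contact_force: [0.5, -0.3, -2.0]
gripper_width: 0.0237
```

Call:
send_rows(
  plan=[
    [[0, 0.143, -0.073], [0, 0, 0]],
    [[0, 0.286, -0.146], [0, 0, 0]],
    [[0, 0.43, -0.22], [0, 0, 0]],
    [[0, 0.57, -0.29], [0, 0, 0]],
    [[0, 0.65, -0.33], [0, 0, 0]],
  ],
)

```text
time_s: 21.6
tcp_pos: [0.5477, -0.0691, 0.2761]
eef_rot: [45.5, 89.7, -151.5]
contact_force: [0.2, 0.4, -2.7]
gripper_width: 0.024
```

```bash
cat > feel.py <<'E'
from h import *
import sys
st();p=r.capture("wrist");w=cloud(p);np.savez("pics/feel.npz",**{k:np.array(v) for k,v in p.items()})
s,tp,M=pose();ey=M[:2,1];ez=M[:2,2]
q=w.reshape(-1,3);k=np.isfinite(q[:,0]);q=q[k];c=p["color"].reshape(-1,3).astype(int)[k]
L=np.column_stack([(q[:,:2]-tp[:2])@ey,(q[:,:2]-tp[:2])@ez])*1000
b=(abs(q[:,2]-.074)<.004)&(np.hypot(q[:,0]-.576,q[:,1]+.014)<.15)&(c.min(1)>150)
print("block",b.sum(),rect(q[b]))
fz=tp[2]-.121
f=(q[:,2]>fz+.002)&(q[:,2]<fz+.009)&(abs(L)<25).all(1)
print("foot y,z",L[f].min(0).round(1),L[f].max(0).round(1))
C=np.array([float(v) for v in sys.argv[1:3]])/1000;c0=np.array([(C-tp[:2])@ey,(C-tp[:2])@ez])*1000
print("pocket in tool yz",c0.round(1))
D=L-c0;br=(c[:,0]-c[:,2]>50)
pl=(abs(D)<24).all(1)&(abs(q[:,2]-.048)<.004)&br
print("plug top rel pocket",pl.sum(),D[pl].min(0).round(1),D[pl].max(0).round(1))
sl=(abs(D)<22).all(1)&(q[:,2]<.035);print("slot rel",sl.sum(),np.percentile(D[sl],[1,99],axis=0).round(1) if sl.any() else"")
E
python3 feel.py 560.2 -66.7; python3 -c "
from h import *
p=dict(np.load('pics/feel.npz'));save(p,'w9.png',(180,80,480,280),2.5)"
```

```text
t 21.6 tcp [547.7 -69.1 276.1] th -107.0 tilt [-0.0048 -0.0026] F [ 0.24  0.36 -2.7 ] Mo [-0.01  0.13 -0.04] w 24.0 j [ 13.   8. -12.   0. -70.  60.]
block 18014 (array([576.6, -14.4]), array([230.2, 100.5]), 73.6)
foot y,z [ -5.  -10.4] [4.7 2.1]
pocket in tool yz [ -6.6 -10.8]
plug top rel pocket 1252 [-21.1 -22. ] [22.4 21. ]
slot rel 420 [[ -7.2 -14.4]
 [  7.6  17.7]]
```

View pics/w9.png

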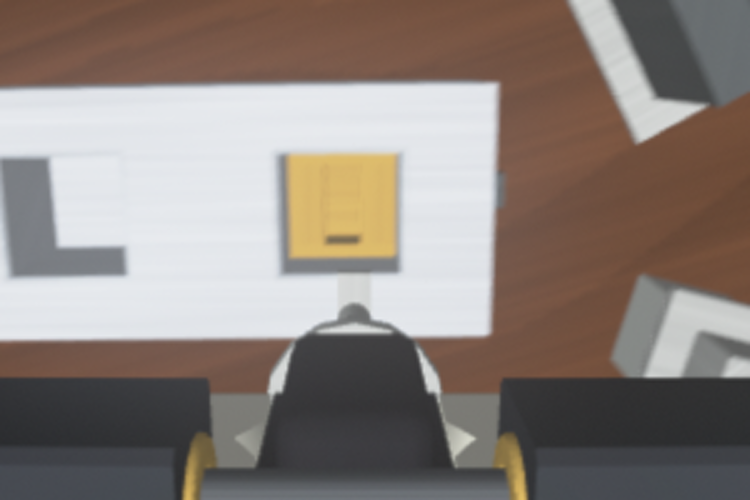

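```bash
python3 -c "
from h import *
s,p,M=pose();d=(M[:,1]*-6.25+M[:,2]*-14.6);print(d);go(p[0]*1000+d[0],p[1]*1000+d[1],276,253.4)"
```

```text
[15.78973973  1.70288968 -0.08237652]
shift [-0.    -0.042 -0.097] turn [-0.009  0.005 -0.006]
```

Call:
send_rows(
  plan=[
    [[0, -0.02, -0.05], [-0.004, 0.002, -0.003]],
    [[0, -0.042, -0.097], [-0.009, 0.005, -0.006]],
    [[0, -0.042, -0.097], [-0.009, 0.005, -0.006]],
    [[0, -0.042, -0.097], [-0.009, 0.005, -0.006]],
    [[0, -0.042, -0.097], [-0.009, 0.005, -0.006]],
  ],
)

```text
time_s: 22.15
tcp_pos: [0.5637, -0.0676, 0.2759]
eef_rot: [-71.3, 90.0, 92.1]
contact_force: [0.2, 0.8, -3.2]
gripper_width: 0.0235
```

Call:
send_rows(
  plan=[
    [[0.08, 0, 0], [0, 0, 0]],
    [[0.22, 0, 0], [0, 0, 0]],
    [[0.38, 0, 0], [0, 0, 0]],
    [[0.54, 0, 0], [0, 0, 0]],
    [[0.62, 0, 0], [0, 0, 0]],
  ],
)

```text
time_s: 22.65
tcp_pos: [0.5621, -0.0675, 0.1801]
eef_rot: [12.1, 89.8, 175.5]
contact_force: [-0.1, -0.3, -3.1]
gripper_width: 0.0235
```

Call:
send_rows(
  plan=[
    [[0, 0, 0], [0, 0, 0]],
    [[0, 0, 0], [0, 0, 0]],
    [[0, 0, 0], [0, 0, 0]],
    [[0, 0, 0], [0, 0, 0]],
    [[0, 0, 0], [0, 0, 0]],
  ],
)

```text
time_s: 23.15
tcp_pos: [0.5625, -0.0674, 0.1809]
eef_rot: [2.6, 89.9, 166.0]
contact_force: [-0.4, 0.5, -1.9]
gripper_width: 0.024
```

```bash
python3 feel.py 560.6 -67; python3 -c "
from h import *
p=dict(np.load('pics/feel.npz'));save(p,'w10.png',(250,130,390,230),5)"
```

```text
t 23.15 tcp [562.5 -67.4 180.9] th -106.57 tilt [-0.002   0.0005] F [-0.44  0.51 -1.88] Mo [-0.08  0.08  0.01] w 24.0 j [ 13.  13. -18.  -0. -58.  61.]
block 22779 (array([578.9, -14.8]), array([231.5,  96.3]), 73.9)
foot y,z [-24.4 -21.6] [24.  17.8]
pocket in tool yz [0.1 1.8]
plug top rel pocket 1461 [-22.3 -19.6] [22.8 17.5]
slot rel 274 [[ -7.6 -11.3]
 [  7.5  15.1]]
```

View pics/w10.png

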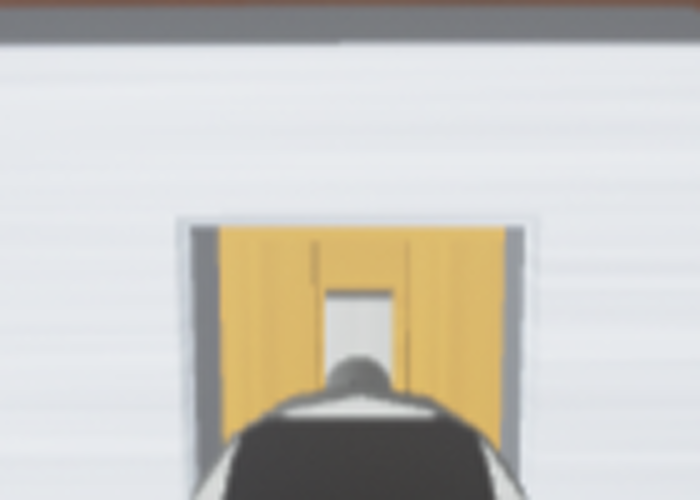

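Run:
```python
from h import *
p=dict(np.load("pics/feel.npz"));w=cloud(p);s,tp,M=pose();ey=M[:2,1];ez=M[:2,2]
q=w.reshape(-1,3);k=np.isfinite(q[:,0]);q=q[k];c=p["color"].reshape(-1,3).astype(int)[k]
L=np.column_stack([(q[:,:2]-tp[:2])@ey,(q[:,:2]-tp[:2])@ez])*1000
m=(abs(L[:,0])<4)&(abs(L[:,1])<35)
o=np.argsort(L[m][:,1]);l=L[m][o];z=q[m][o][:,2]*1000
for a in np.arange(-30,6,1.):
    j=(l[:,1]>=a)&(l[:,1]<a+1)
    if j.any():print(a,j.sum(),z[j].min().round(1),np.median(z[j]).round(1),z[j].max().round(1))
```

```text
-30.0 187 72.2 243.8 245.8
-29.0 137 72.5 244.2 245.5
-28.0 204 72.6 244.5 275.4
-27.0 1224 72.6 268.7 275.3
-26.0 1415 72.3 266.3 274.2
-25.0 120 72.4 267.6 273.3
-24.0 256 71.9 254.2 267.4
-23.0 756 71.2 189.6 255.4
-22.0 109 161.6 201.4 252.5
-21.0 65 201.1 202.6 204.4
-20.0 73 201.6 203.0 204.8
-19.0 60 201.7 203.5 204.9
-18.0 81 46.2 203.5 204.9
-17.0 110 46.5 138.5 205.0
-16.0 86 46.4 202.7 205.0
-15.0 18 137.4 203.1 203.4
-12.0 4 64.5 64.7 67.7
-11.0 23 62.7 66.8 68.3
-10.0 24 18.7 65.7 67.4
-9.0 22 17.5 65.4 67.6
-8.0 26 19.0 66.4 68.0
-7.0 25 18.5 65.9 67.5
-6.0 22 19.4 43.1 67.5
-5.0 24 18.5 43.2 67.5
-4.0 22 19.1 65.3 67.1
-3.0 31 19.0 65.9 81.9
-2.0 74 19.3 76.3 204.7
-1.0 62 17.8 203.7 204.7
0.0 56 72.0 203.6 204.6
1.0 51 202.8 203.8 204.9
2.0 40 202.7 203.7 204.6
3.0 51 202.6 203.7 205.1
4.0 53 202.7 203.9 205.1
5.0 38 203.1 203.8 204.9
```

The slot end is at −15 and the foot end at about −11.5, so they are lined up within about 0.5 mm. I feel down.

Call:
send_rows(
  plan=[
    [[0.05, 0.001, 0], [0, 0, 0]],
    [[0.1, 0.001, 0], [0, 0, 0]],
    [[0.15, 0.001, 0], [0, 0, 0]],
    [[0.2, 0.001, 0], [0, 0, 0]],
    [[0.235, 0.001, 0], [0, 0, 0]],
  ],
)

```text
time_s: 23.7
tcp_pos: [0.5618, -0.0676, 0.1443]
eef_rot: [11.8, 89.8, 175.2]
contact_force: [-0.7, 0.1, -1.6]
gripper_width: 0.0236
```

Call:
send_rows(
  plan=[
    [[0.006, 0, 0], [0, 0, 0]],
    [[0.012, 0, 0], [0, 0, 0]],
    [[0.018, 0, 0], [0, 0, 0]],
    [[0.024, 0, 0], [0, 0, 0]],
    [[0.028, 0, 0], [0, 0, 0]],
  ],
)

```text
time_s: 24.2
tcp_pos: [0.5622, -0.0677, 0.1419]
eef_rot: [18.7, 89.9, -177.9]
contact_force: [-5.5, 1.5, 14.7]
gripper_width: 0.0238
```

```bash
python3 -c "
from h import *
st()"
```

```text
t 24.2 tcp [562.2 -67.7 141.9] th -106.54 tilt [-0.0024 -0.0001] F [-5.52  1.53 14.68] Mo [ 0.65  2.72 -0.04] w 23.8 j [ 13.  16. -21.  -0. -53.  61.]
```

The right plug is found at the same depth. I raise 4 mm and make the quarter turn.

Call:
send_rows(
  plan=[
    [[-0.01, 0, 0], [0, 0, 0]],
    [[-0.02, 0, 0], [0, 0, 0]],
    [[-0.029, 0, 0], [0, 0, 0]],
    [[-0.029, 0, 0], [0, 0, 0]],
    [[-0.029, 0, 0], [0, 0, 0]],
  ],
)

```text
time_s: 24.7
tcp_pos: [0.5621, -0.0677, 0.1461]
eef_rot: [19.2, 89.9, -177.4]
contact_force: [-0.1, -0.1, -1.8]
gripper_width: 0.0237
```

Call:
send_rows(
  plan=[
    [[0, 0.0016, 0.0001], [0.13, 0, 0]],
    [[0, 0.0033, 0.0004], [0.27, 0, 0]],
    [[0, 0.005, 0.0009], [0.4, 0, 0]],
    [[0, 0.007, 0.0015], [0.54, 0, 0]],
    [[0, 0.0083, 0.0022], [0.665, 0, 0]],
  ],
)

```text
time_s: 25.2
tcp_pos: [0.5614, -0.0688, 0.1458]
eef_rot: [49.5, 89.8, -177.2]
contact_force: [0.4, 0.4, -1.1]
gripper_width: 0.0238
```

Call:
send_rows(
  plan=[
    [[0, 0.0016, 0.0001], [0.13, 0, 0]],
    [[0, 0.0033, 0.0004], [0.27, 0, 0]],
    [[0, 0.005, 0.0009], [0.4, 0, 0]],
    [[0, 0.007, 0.0015], [0.54, 0, 0]],
    [[0, 0.0083, 0.0022], [0.665, 0, 0]],
  ],
)

```text
time_s: 25.7
tcp_pos: [0.5601, -0.0695, 0.1456]
eef_rot: [79.5, 89.8, -177.4]
contact_force: [-0.2, -0.3, -1.6]
gripper_width: 0.0238
```

Call:
send_rows(
  plan=[
    [[0, 0.0016, 0.0001], [0.13, 0, 0]],
    [[0, 0.0033, 0.0004], [0.27, 0, 0]],
    [[0, 0.005, 0.0009], [0.4, 0, 0]],
    [[0, 0.007, 0.0015], [0.54, 0, 0]],
    [[0, 0.0083, 0.0022], [0.665, 0, 0]],
  ],
)

```text
time_s: 26.2
tcp_pos: [0.5587, -0.0694, 0.1453]
eef_rot: [110.4, 89.8, -176.7]
contact_force: [0.7, -0.7, -2.1]
gripper_width: 0.0239
```

Call:
send_rows(
  plan=[
    [[-0.02, 0, 0], [0, 0, 0]],
    [[-0.04, 0, 0], [0, 0, 0]],
    [[-0.07, 0, 0], [0, 0, 0]],
    [[-0.1, 0, 0], [0, 0, 0]],
    [[-0.14, 0, 0], [0, 0, 0]],
  ],
)

```text
time_s: 26.7
tcp_pos: [0.5586, -0.0694, 0.1666]
eef_rot: [110.3, 89.8, -176.8]
contact_force: [-0.1, -0.7, -3.8]
gripper_width: 0.0239
```

```bash
python3 -c "
from h import *
st()"
```

```text
t 26.7 tcp [558.6 -69.4 166.6] th 162.95 tilt [-0.0042 -0.0002] F [-0.08 -0.72 -3.8 ] Mo [0.   0.09 0.01] w 23.9 j [ 13.  14. -20.  -0. -57. -30.]
```

Call:
send_rows(
  plan=[
    [[-0.07, 0, 0], [0, 0, 0]],
    [[-0.14, 0, 0], [0, 0, 0]],
    [[-0.21, 0, 0], [0, 0, 0]],
    [[-0.28, 0, 0], [0, 0, 0]],
    [[-0.35, 0, 0], [0, 0, 0]],
  ],
)

```text
time_s: 27.2
tcp_pos: [0.5589, -0.0694, 0.2202]
eef_rot: [108.1, 89.8, -178.9]
contact_force: [0.5, 0.1, -2.8]
gripper_width: 0.024
```

Call:
send_rows(
  plan=[
    [[-0.08, 0, 0], [0, 0, 0]],
    [[-0.16, 0, 0], [0, 0, 0]],
    [[-0.24, 0, 0], [0, 0, 0]],
    [[-0.32, 0, 0], [0, 0, 0]],
    [[-0.4, 0, 0], [0, 0, 0]],
  ],
)

```text
time_s: 27.7
tcp_pos: [0.5591, -0.0694, 0.2812]
eef_rot: [108.3, 89.8, -178.8]
contact_force: [-0.1, 0.0, -3.6]
gripper_width: 0.0239
```

```bash
python3 tray2.py; python3 -c "
from h import *
st();go(450.3,313.8,280,163)"
```

```text
scene [ 375  152   67   50 2026] (array([445.7, 370. ]), array([224.8, 189.4]), 82.3) rim (array([459.9, 358.1]), array([203.9, 155.6]), 82.0)
top [ 145  178   62   59 2479] (array([463.3, 383.2]), array([184.8, 156.4]), 82.5) rim (array([459.3, 376.7]), array([170.9, 150.2]), 82.5)
t 27.8 tcp [560.1 -69.4 282.4] th 162.96 tilt [-0.0005 -0.    ] F [ 0.79  1.   -3.13] Mo [0.07 0.07 0.02] w 23.5 j [ 13.   9. -10.  -0. -71. -30.]
shift [0.016 1.448 2.228] turn [-0.001 -0.    -0.001]
```

```bash
python3 tray2.py; python3 -c "
from h import *
p=r.capture('top');save(p,'top2.png',(130,120,450,320),2.4)
w=cloud(p);c=p['color'].astype(int);b=(c[...,0]-c[...,2]>60)&(abs(w[...,2]-.040)<.004)&(c[...,0]>190)&(w[...,1]>.25);print('plug',b.sum(),rect(w[b]))"
```

```text
scene [ 374  152   68   50 2029] (array([447.4, 370.6]), array([224.8, 184.8]), 81.9) rim (array([459.1, 358.7]), array([204.1, 155.7]), 82.4)
top [ 145  178   62   59 2479] (array([463.3, 383.4]), array([183.3, 156.3]), 82.4) rim (array([459.1, 376.7]), array([167.9, 150.8]), 82.7)
plug 141 (array([399.6, 354.1]), array([214.9,  55.5]), 38.6)
```

View pics/top2.png

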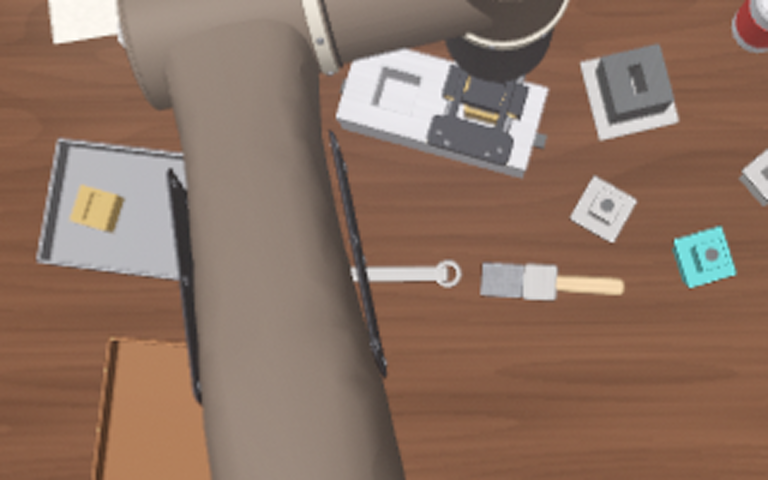

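The tray is unmoved, only partly hidden by the arm, and plug 1 lies in it at (97,208). I carry plug 2 over.

Call:
send_rows(
  plan=[
    [[0, 0.07, 0.1], [0, 0, 0]],
    [[0, 0.17, 0.26], [0, 0, 0]],
    [[0, 0.28, 0.43], [0, 0, 0]],
    [[0, 0.39, 0.6], [0, 0, 0]],
    [[0, 0.483, 0.743], [0, 0, 0]],
  ],
)

```text
time_s: 28.45
tcp_pos: [0.5213, 0.0596, 0.279]
eef_rot: [109.3, 89.7, -177.8]
contact_force: [0.6, -0.3, -4.0]
gripper_width: 0.0241
```

Call:
send_rows(
  plan=[
    [[0, 0.1, 0.15], [0, 0, 0]],
    [[0, 0.2, 0.3], [0, 0, 0]],
    [[0, 0.3, 0.45], [0, 0, 0]],
    [[0, 0.4, 0.6], [0, 0, 0]],
    [[0, 0.483, 0.743], [0, 0, 0]],
  ],
)

```text
time_s: 28.95
tcp_pos: [0.4839, 0.1883, 0.2785]
eef_rot: [113.2, 89.6, -173.8]
contact_force: [0.4, -0.5, -2.7]
gripper_width: 0.0235
```

Call:
send_rows(
  plan=[
    [[0, 0.1, 0.15], [0, 0, 0]],
    [[0, 0.2, 0.3], [0, 0, 0]],
    [[0, 0.3, 0.45], [0, 0, 0]],
    [[0, 0.4, 0.6], [0, 0, 0]],
    [[0, 0.475, 0.73], [0, 0, 0]],
  ],
)

```text
time_s: 29.45
tcp_pos: [0.447, 0.3149, 0.2778]
eef_rot: [119.0, 89.5, -168.0]
contact_force: [0.2, 0.1, -2.7]
gripper_width: 0.0237
```

```bash
python3 tray2.py; python3 -c "
from h import *
st();go(450.3,313.8,139,163)
p=r.capture('wrist');w=cloud(p);c=p['color'].astype(int)
m=(w[...,2]<.045)&(w[...,2]>.034)&(c.max(2)-c.min(2)<25)&(abs(w[...,0]-.457)<.2)&(abs(w[...,1]-.36)<.2);print(m.sum(),rect(w[m]),w[m].min(0),w[m].max(0))"
```

```text
scene [ 374  152   68   50 1972] (array([445.9, 370.9]), array([225.8, 189.1]), 82.3) rim (array([459.9, 358.2]), array([204.2, 156.6]), 81.7)
top [ 168  182   57   56 1921] (array([456.5, 332.6]), array([148.5, 156.4]), 82.4) rim (array([452.1, 325.7]), array([132.8, 151.5]), 81.5)
t 29.55 tcp [447.1 315.9 277.5] th 163.07 tilt [-0.0081 -0.0016] F [ 0.31  0.1  -3.89] Mo [-0.05  0.05  0.04] w 23.9 j [ 56.   8. -12.  -0. -70. -72.]
shift [ 0.923 -0.032 -0.004] turn [ 0.002 -0.005 -0.009]
1389 (array([454.9, 326.3]), array([133.2, 151.2]), 82.2) [0.37195818 0.2517001  0.03400854] [0.53444052 0.40258724 0.04099196]
```

Call:
send_rows(
  plan=[
    [[0.1, -0.01, 0], [0, -0.003, -0.005]],
    [[0.28, -0.02, 0], [0.002, -0.005, -0.009]],
    [[0.46, -0.03, 0], [0.002, -0.005, -0.009]],
    [[0.64, -0.03, -0.004], [0.002, -0.005, -0.009]],
    [[0.72, -0.032, -0.004], [0.002, -0.005, -0.009]],
  ],
)

```text
time_s: 30.1
tcp_pos: [0.4497, 0.3104, 0.1667]
eef_rot: [155.1, 89.7, -132.0]
contact_force: [-0.8, -0.3, -4.0]
gripper_width: 0.0241
```

Call:
send_rows(
  plan=[
    [[0.04, 0, 0], [0, 0, 0]],
    [[0.08, 0, 0], [0, 0, 0]],
    [[0.12, 0, 0], [0, 0, 0]],
    [[0.16, 0, 0], [0, 0, 0]],
    [[0.195, 0, 0], [0, 0, 0]],
  ],
)

```text
time_s: 30.6
tcp_pos: [0.4499, 0.3107, 0.1377]
eef_rot: [155.3, 89.8, -131.8]
contact_force: [0.4, 0.1, -2.7]
gripper_width: 0.024
```

Call:
send_rows(
  plan=[
    [[0, 0, 0], [0, 0, 0]],
    [[0, 0, 0], [0, 0, 0]],
    [[0, 0, 0], [0, 0, 0]],
    [[0, 0, 0], [0, 0, 0]],
    [[0, 0, 0], [0, 0, 0]],
  ],
)

```text
time_s: 31.1
tcp_pos: [0.45, 0.3108, 0.1379]
eef_rot: [155.1, 89.8, -132.0]
contact_force: [0.8, 1.2, -1.8]
gripper_width: 0.0239
```

```bash
cat > chk.py <<'E'
from h import *
st();p=r.capture("wrist");w=cloud(p);s,tp,M=pose();np.savez("pics/chk.npz",**{k:np.array(v) for k,v in p.items()})
m=(abs(w[...,2]-.040)<.004)&(np.hypot(w[...,0]-tp[0],w[...,1]-tp[1])<.045);q=w[m]
ez=M[:2,2];ey=M[:2,1];L=(q[:,:2]-tp[:2])@np.column_stack([ey,ez])*1000
c=p["color"][m].astype(int);b=(c[:,0]-c[:,2]>50);print("brass top",b.sum(),L[b].min(0).round(1),L[b].max(0).round(1),np.median(q[b][:,2]),rect(L[b]/1000))
fz=tp[2]-.121
k=(abs(w[...,2]-fz-.0115)<.0025)&(np.hypot(w[...,0]-tp[0],w[...,1]-tp[1])<.02);L=(w[k][:,:2]-tp[:2])@np.column_stack([ey,ez])*1000
print("shaft",len(L),L.min(0) if len(L) else"",L.max(0) if len(L) else "")
E
python3 chk.py
```

```text
t 31.1 tcp [450.  310.8 137.9] th 162.91 tilt [-0.0024 -0.0026] F [ 0.79  1.25 -1.81] Mo [0.07 0.06 0.01] w 23.9 j [ 55.  14. -24.  -0. -52. -72.]
brass top 1679 [-24.1 -20.9] [20.9 12.9] 0.03866571465602797 (array([-1.6, -4.3]), array([33.4, 45.1]), 88.9)
shaft 31 [-18.61705552  -2.72684332] [4.25173925 6.65552608]
```

Call:
send_rows(
  plan=[
    [[0, -0.004, -0.002], [0, 0, 0]],
    [[0, -0.009, -0.005], [0, 0, 0]],
    [[0, -0.009, -0.005], [0, 0, 0]],
    [[0, -0.009, -0.005], [0, 0, 0]],
    [[0, -0.009, -0.005], [0, 0, 0]],
  ],
)

```text
time_s: 31.65
tcp_pos: [0.451, 0.3096, 0.1379]
eef_rot: [154.8, 89.8, -132.3]
contact_force: [0.4, -0.8, -2.7]
gripper_width: 0.024
```

Call:
send_rows(
  plan=[
    [[0, -0.0016, 0.0001], [-0.13, 0, 0]],
    [[0, -0.0033, 0.0004], [-0.27, 0, 0]],
    [[0, -0.005, 0.0009], [-0.4, 0, 0]],
    [[0, -0.0065, 0.0015], [-0.54, 0, 0]],
    [[0, -0.008, 0.0021], [-0.672, 0, 0]],
  ],
)

```text
time_s: 32.15
tcp_pos: [0.4523, 0.3096, 0.1379]
eef_rot: [124.6, 89.8, -132.0]
contact_force: [0.3, 0.6, -3.2]
gripper_width: 0.0235
```

Call:
send_rows(
  plan=[
    [[0, -0.0016, 0.0001], [-0.13, 0, 0]],
    [[0, -0.0033, 0.0004], [-0.27, 0, 0]],
    [[0, -0.005, 0.0009], [-0.4, 0, 0]],
    [[0, -0.0065, 0.0015], [-0.54, 0, 0]],
    [[0, -0.008, 0.0021], [-0.672, 0, 0]],
  ],
)

```text
time_s: 32.65
tcp_pos: [0.4534, 0.3102, 0.1378]
eef_rot: [94.2, 89.8, -131.8]
contact_force: [-0.4, -1.1, -2.1]
gripper_width: 0.0243
```

Call:
send_rows(
  plan=[
    [[0, -0.0016, 0.0001], [-0.13, 0, 0]],
    [[0, -0.0033, 0.0004], [-0.27, 0, 0]],
    [[0, -0.005, 0.0009], [-0.4, 0, 0]],
    [[0, -0.0065, 0.0015], [-0.54, 0, 0]],
    [[0, -0.008, 0.0021], [-0.672, 0, 0]],
  ],
)

```text
time_s: 33.15
tcp_pos: [0.454, 0.3113, 0.1378]
eef_rot: [64.0, 89.8, -131.6]
contact_force: [0.3, -0.1, -2.2]
gripper_width: 0.0239
```

```bash
python3 chk.py
```

```text
t 33.15 tcp [454.  311.3 137.8] th -105.6 tilt [-0.0025 -0.0028] F [ 0.35 -0.07 -2.17] Mo [-0.11  0.14 -0.01] w 23.9 j [ 55.  15. -23.  -0. -52.  20.]
brass top 1647 [-22.8 -21.2] [22.2 12.7] 0.038719862363503665 (array([-0.2, -3.9]), array([44.9, 33.8]), 0.8)
shaft 30 [-7.92520608 -2.75129144] [5.35718168 2.49501475]
```

The foot is aligned in the slot to within 0.8°. I lift out and head for the stand.

Call:
send_rows(
  plan=[
    [[-0.05, 0, 0], [0, 0, 0]],
    [[-0.1, 0, 0], [0, 0, 0]],
    [[-0.15, 0, 0], [0, 0, 0]],
    [[-0.2, 0, 0], [0, 0, 0]],
    [[-0.25, 0, 0], [0, 0, 0]],
  ],
)

```text
time_s: 33.7
tcp_pos: [0.4542, 0.3115, 0.1763]
eef_rot: [63.5, 89.8, -131.8]
contact_force: [0.6, 0.8, -1.9]
gripper_width: 0.0241
```

Call:
send_rows(
  plan=[
    [[-0.1, 0, 0], [0, 0, 0]],
    [[-0.25, 0, 0], [0, 0, 0]],
    [[-0.4, 0, 0], [0, 0, 0]],
    [[-0.55, 0, 0], [0, 0, 0]],
    [[-0.65, 0, 0], [0, 0, 0]],
  ],
)

```text
time_s: 34.2
tcp_pos: [0.4547, 0.3119, 0.2761]
eef_rot: [71.2, 90.0, -124.2]
contact_force: [1.0, -0.1, -2.6]
gripper_width: 0.0237
```

Run:
```python
from h import *
st();p=r.capture("wrist");w=cloud(p);c=p["color"].astype(int);b=(c[...,0]-c[...,2]>60)&(abs(w[...,2]-.039)<.006)&(c[...,0]>180)
n,l,s,cc=cv2.connectedComponentsWithStats(b.astype(np.uint8))
for i in range(1,n):
    if s[i,4]>200: print("plug",s[i,4],rect(w[l==i]))
go(603.2,-243.1,280,-77.6)
```

```text
t 34.2 tcp [454.7 311.9 276.1] th -105.31 tilt [-0.0004 -0.0007] F [ 0.98 -0.11 -2.55] Mo [-0.01  0.09 -0.01] w 23.7 j [ 55.   8. -12.   0. -70.  20.]
plug 1189 (array([452.3, 312.2]), array([44.9, 45.3]), 73.4)
plug 1243 (array([462.7, 403.5]), array([44.8, 45.7]), 73.5)
shift [-0.014  3.313 -1.926] turn [-0.615 -0.003  0.002]
```

Both plugs stand in the tray, at (452,312) and (463,404) mm. I move to the stand.

Call:
send_rows(
  plan=[
    [[0, 0.12, -0.07], [0, 0, 0]],
    [[0, 0.28, -0.16], [0, 0, 0]],
    [[0, 0.46, -0.27], [0, 0, 0]],
    [[0, 0.65, -0.38], [0, 0, 0]],
    [[-0.003, 0.83, -0.482], [0, 0, 0]],
  ],
)

```text
time_s: 34.75
tcp_pos: [0.4922, 0.1719, 0.2785]
eef_rot: [-127.8, 89.9, 36.9]
contact_force: [0.3, 0.4, -2.1]
gripper_width: 0.0238
```

Call:
send_rows(
  plan=[
    [[0, 0.16, -0.096], [0, 0, 0]],
    [[0, 0.33, -0.19], [0, 0, 0]],
    [[0, 0.5, -0.29], [0, 0, 0]],
    [[0, 0.66, -0.385], [0, 0, 0]],
    [[-0.003, 0.83, -0.482], [0, 0, 0]],
  ],
)

```text
time_s: 35.25
tcp_pos: [0.529, 0.0316, 0.2786]
eef_rot: [-117.8, 89.9, 46.9]
contact_force: [0.8, 0.3, -1.9]
gripper_width: 0.0241
```

Call:
send_rows(
  plan=[
    [[0, 0.16, -0.096], [0, 0, 0]],
    [[0, 0.33, -0.19], [0, 0, 0]],
    [[0, 0.5, -0.29], [0, 0, 0]],
    [[0, 0.66, -0.385], [0, 0, 0]],
    [[-0.003, 0.83, -0.482], [0, 0, 0]],
  ],
)

```text
time_s: 35.75
tcp_pos: [0.5658, -0.1086, 0.2785]
eef_rot: [-103.1, 89.9, 61.6]
contact_force: [0.6, 0.7, -2.1]
gripper_width: 0.0236
```

Call:
send_rows(
  plan=[
    [[0, 0.16, -0.096], [-0.12, 0, 0]],
    [[0, 0.33, -0.19], [-0.24, 0, 0]],
    [[0, 0.5, -0.29], [-0.37, 0, 0]],
    [[0, 0.64, -0.375], [-0.5, 0, 0]],
    [[-0.003, 0.72, -0.42], [-0.61, 0, 0]],
  ],
)

```text
time_s: 36.25
tcp_pos: [0.5979, -0.2312, 0.278]
eef_rot: [-90.6, 89.9, 101.7]
contact_force: [0.2, 0.0, -2.6]
gripper_width: 0.0236
```

```bash
cat > stand.py <<'E'
from h import *
st();p=r.capture("wrist");w=cloud(p);s,tp,M=pose();np.savez("pics/stand.npz",**{k:np.array(v) for k,v in p.items()})
z=w[...,2];a=(abs(w[...,0]-.6)<.06)&(abs(w[...,1]+.243)<.06)
m=a&(abs(z-.079)<.004);print("stand",m.sum(),rect(w[m]))
ey=M[:2,1];ez=M[:2,2];L=((w[...,:2]-tp[:2])@np.column_stack([ey,ez]))*1000
fz=tp[2]-.121;f=(z>fz+.002)&(z<fz+.009)&(abs(L)<25).all(-1)
print("foot",f.sum(),L[f].min(0) if f.any() else"",L[f].max(0) if f.any() else"")
h=a&(z<.07)&(abs(L)<40).all(-1)&(z>.01);c=np.array([600.9,-243.6])/1000;print("hole px rel stand centre",h.sum()); D=L[h]-((c-tp[:2])@np.column_stack([ey,ez]))*1000;D=D[(abs(D)<25).all(1)];print(D.min(0),D.max(0)) if len(D) else 0
print("stand in tool",((c-tp[:2])@np.column_stack([ey,ez]))*1000)
go(603.2,-243.1,tp[2]*1000,-77.6)
E
python3 stand.py;python3 -c "
from h import *
p=dict(np.load('pics/stand.npz'));save(p,'w11.png',(200,60,460,270),2.5)"
```

```text
t 36.25 tcp [ 597.9 -231.2  278. ] th -77.76 tilt [-0.0003  0.0016] F [ 0.2   0.05 -2.61] Mo [-0.06  0.13  0.01] w 23.6 j [ -4.  16.  -1.  -0. -73. 106.]
stand 4050 (array([ 601.4, -243.9]), array([70.5, 70.3]), 12.3)
foot 197 [ -6.10528691 -11.17150202] [2.90860413 1.16418927]
hole px rel stand centre 593
[ -7.11679715 -15.70439356] [ 8.48953217 16.94256099]
stand in tool [11.6029896  -0.30248737]
shift [-0.     0.077 -0.018] turn [0.002 0.    0.001]
```

View pics/w11.png

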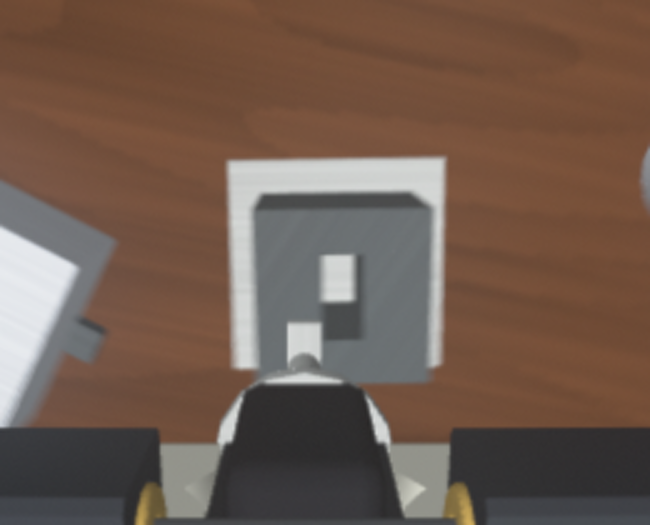

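The foot is at (304,345) and the stand slot at (340,297). I correct, lower to just above the slot and look again.

Call:
send_rows(
  plan=[
    [[0, 0.04, -0.01], [0, 0, 0]],
    [[0, 0.077, -0.018], [0, 0, 0]],
    [[0.1, 0.077, -0.018], [0, 0, 0]],
    [[0.24, 0.077, -0.018], [0, 0, 0]],
    [[0.36, 0.077, -0.018], [0, 0, 0]],
  ],
)

```text
time_s: 36.8
tcp_pos: [0.6032, -0.2425, 0.2231]
eef_rot: [-82.2, 89.9, 110.3]
contact_force: [-0.3, 0.3, -2.5]
gripper_width: 0.0234
```

Call:
send_rows(
  plan=[
    [[0, 0, 0], [0, 0, 0]],
    [[0, 0, 0], [0, 0, 0]],
    [[0, 0, 0], [0, 0, 0]],
    [[0, 0, 0], [0, 0, 0]],
    [[0, 0, 0], [0, 0, 0]],
  ],
)

```text
time_s: 37.3
tcp_pos: [0.6035, -0.2425, 0.224]
eef_rot: [-144.0, 89.9, 48.4]
contact_force: [-0.0, -0.4, -2.3]
gripper_width: 0.0238
```

```bash
python3 stand.py
```

```text
t 37.3 tcp [ 603.5 -242.5  224. ] th -77.56 tilt [0.0009 0.0011] F [-0.05 -0.44 -2.25] Mo [-0.18  0.14 -0.02] w 23.8 j [ -5.  19.  -4.  -0. -67. 107.]
stand 4721 (array([ 601.5, -243.9]), array([70.4, 70.3]), 12.4)
foot 194 [ -4.89728591 -11.45466828] [4.10886051 0.63341283]
hole px rel stand centre 716
[ -7.64487026 -15.03546811] [ 8.42559255 16.83517655]
stand in tool [0.50528821 2.68835678]
shift [-0.     0.003  0.002] turn [ 0.001 -0.001  0.001]
```

Call:
send_rows(
  plan=[
    [[0, 0.009, 0], [0, 0, 0]],
    [[0.06, 0.009, 0], [0, 0, 0]],
    [[0.12, 0.009, 0], [0, 0, 0]],
    [[0.18, 0.009, 0], [0, 0, 0]],
    [[0.24, 0.009, 0], [0, 0, 0]],
  ],
)

```text
time_s: 37.85
tcp_pos: [0.6034, -0.2437, 0.1864]
eef_rot: [-83.9, 89.9, 108.5]
contact_force: [0.1, -0.0, -1.9]
gripper_width: 0.0236
```

Call:
send_rows(
  plan=[
    [[0.06, 0, 0], [0, 0, 0]],
    [[0.13, 0, 0], [0, 0, 0]],
    [[0.2, 0, 0], [0, 0, 0]],
    [[0.28, 0, 0], [0, 0, 0]],
    [[0.34, 0, 0], [0, 0, 0]],
  ],
)

```text
time_s: 38.35
tcp_pos: [0.6031, -0.2436, 0.1341]
eef_rot: [-63.4, 89.9, 129.0]
contact_force: [-0.2, 0.6, -2.5]
gripper_width: 0.0238
```

```bash
python3 -c "
from h import *
st()"
```

```text
t 38.35 tcp [ 603.1 -243.6  134.1] th -77.57 tilt [-0.0013  0.0016] F [-0.22  0.63 -2.48] Mo [-0.07  0.15  0.  ] w 23.8 j [ -5.  23. -11.  -0. -56. 107.]
```

Call:
send_rows(
  plan=[
    [[0.01, 0, 0], [0, 0, 0]],
    [[0.02, 0, 0], [0, 0, 0]],
    [[0.03, 0, 0], [0, 0, 0]],
    [[0.04, 0, 0], [0, 0, 0]],
    [[0.046, 0, 0], [0, 0, 0]],
  ],
)

```text
time_s: 38.85
tcp_pos: [0.6032, -0.2436, 0.1275]
eef_rot: [-79.1, 89.9, 113.3]
contact_force: [-0.0, -0.0, -1.9]
gripper_width: 0.0242
```

Call:
send_rows(
  plan=[
    [[0, 0, 0], [0, 0, 0]],
    [[0, 0, 0], [0, 0, 0]],
    [[0, 0, 0], [0, 0, 0]],
    [[0, 0, 0], [0, 0, 0]],
    [[0, 0, 0], [0, 0, 0]],
  ],
  jaw=0.3,
)

```text
time_s: 39.35
tcp_pos: [0.6033, -0.2436, 0.1277]
eef_rot: [-88.7, 89.9, 103.7]
contact_force: [0.0, -0.3, -0.6]
gripper_width: 0.0551
```

Call:
send_rows(
  plan=[
    [[0, 0, 0], [0, 0, 0]],
    [[-0.1, 0, 0], [0, 0, 0]],
    [[-0.35, 0, 0], [0, 0, 0]],
    [[-0.65, 0, 0], [0, 0, 0]],
    [[-0.9, 0, 0], [0, 0, 0]],
  ],
)

```text
time_s: 39.85
tcp_pos: [0.6035, -0.244, 0.265]
eef_rot: [-129.4, 89.9, 63.0]
contact_force: [0.8, 0.2, 0.1]
gripper_width: 0.0568
```

Run:
```python
from h import *
st();p=r.capture("wrist");w=cloud(p);z=w[...,2];a=(abs(w[...,0]-.6)<.05)&(abs(w[...,1]+.243)<.05)
for n,m in(("grip",a&(z>.14)&(z<.16)),("collar",a&(z>.083)&(z<.09)),("stand",a&(abs(z-.079)<.003))): print(n,m.sum(),rect(w[m]),np.median(w[m][:,2]))
c=p["color"].astype(int)
for x,y in((.4466,-.2),(.4853,-.404)):
    b=(np.hypot(w[...,0]-x,w[...,1]-y)<.05)
    for lo,hi in((.098,.106),(.061,.070)):
        m=b&(z>lo)&(z<hi); print("insert",lo,m.sum(),rect(w[m]) if m.sum()>5 else"")
go(446.6,-200,230,150);go(446.6,-200,230,-120);go(446.6,-200,230,-30)
```

```text
t 39.85 tcp [ 603.5 -244.   265. ] th -77.56 tilt [0.0004 0.0009] F [0.82 0.17 0.15] Mo [-0.14 -0.04  0.02] w 56.8 j [ -5.  18.  -1.  -0. -71. 107.]
grip 1985 (array([ 600.4, -244. ]), array([50.4, 23.4]), 13.0) 0.14938705965964438
collar 202 (array([ 601.4, -243.9]), array([26.4, 39.2]), 11.5) 0.08470376233558732
stand 3421 (array([ 601.6, -243.9]), array([69.7, 70.1]), 12.5) 0.07868949700912209
insert 0.098 275 (array([ 450.1, -206.4]), array([20.8, 25.4]), 60.2)
insert 0.061 342 (array([ 444. , -226.7]), array([43. , 29.9]), 9.8)
insert 0.098 0 
insert 0.061 0 
shift [ 0.271 -0.524  0.974] turn [ 2.944 -0.012  0.01 ]
shift [ 0.271 -0.524  0.974] turn [ 0.944 -0.013 -0.001]
shift [ 0.271 -0.524  0.974] turn [-1.056 -0.008 -0.01 ]
```

The puller is back in its stand, upright (grip top at 149 mm, collar on the stand). Next is the nearer steel insert.

Call:
send_rows(
  plan=[
    [[0, -0.05, 0.1], [0.18, 0, 0]],
    [[0, -0.12, 0.22], [0.36, 0, 0]],
    [[0, -0.19, 0.35], [0.55, 0, 0]],
    [[0, -0.25, 0.47], [0.74, 0, 0]],
    [[0, -0.3, 0.56], [0.92, 0, 0]],
  ],
  jaw=0.5,
)

```text
time_s: 40.4
tcp_pos: [0.5129, -0.2191, 0.2714]
eef_rot: [-163.9, 89.4, -13.1]
contact_force: [-0.2, 0.8, 0.6]
gripper_width: 0.0658
```

```bash
python3 -c "
from h import *
st();go(446.6,-200,230,-120)"
```

```text
t 40.4 tcp [ 512.9 -219.1  271.4] th -119.27 tilt [ 0.0096 -0.0022] F [-0.22  0.84  0.57] Mo [-0.    0.17  0.  ] w 65.8 j [ -3.   8. -12.   0. -69.  64.]
shift [0.271 0.106 0.45 ] turn [ 0.016 -0.012  0.004]
```

Call:
send_rows(
  plan=[
    [[0.05, 0.03, 0.12], [0.01, -0.006, 0.002]],
    [[0.12, 0.06, 0.25], [0.016, -0.012, 0.004]],
    [[0.2, 0.09, 0.38], [0.016, -0.012, 0.004]],
    [[0.271, 0.106, 0.45], [0.016, -0.012, 0.004]],
    [[0.271, 0.106, 0.45], [0.016, -0.012, 0.004]],
  ],
)

```text
time_s: 40.9
tcp_pos: [0.4448, -0.1996, 0.229]
eef_rot: [20.2, 89.9, 170.2]
contact_force: [0.8, 0.3, 0.1]
gripper_width: 0.0659
```

```bash
cat > ins.py <<'E'
from h import *
import sys
x,y=float(sys.argv[1])/1000,float(sys.argv[2])/1000
st();p=r.capture("wrist");w=cloud(p);z=w[...,2];b=(np.hypot(w[...,0]-x,w[...,1]-y)<.05);c=p["color"]
for lo,hi in((.098,.106),(.061,.070)):
    m=b&(z>lo)&(z<hi); print("insert",lo,m.sum(),rect(w[m]) if m.sum()>5 else"",c[m].mean(0).round() if m.any() else "")
E
python3 ins.py 446.6 -200
```

```text
t 40.9 tcp [ 444.8 -199.6  229. ] th -119.99 tilt [-0.0018  0.0003] F [0.8  0.26 0.1 ] Mo [-0.03  0.15 -0.04] w 65.9 j [ -1.   3. -24.  -0. -63.  61.]
insert 0.098 1392 (array([ 449.5, -201. ]), array([29.4, 30.2]), 59.0) [183. 186. 185.]
insert 0.061 2609 (array([ 449.8, -200.7]), array([58.1, 58.2]), 59.0) [202. 203. 201.]
```

```bash
python3 -c "
from h import *
go(449.2,-200.8,89,-121)"
```

```text
shift [ 0.94  -0.006 -0.02 ] turn [ 0.023  0.    -0.001]
```

Call:
send_rows(
  plan=[
    [[0.1, -0.006, -0.02], [0.023, 0, 0]],
    [[0.3, -0.006, -0.02], [0.023, 0, 0]],
    [[0.52, -0.006, -0.02], [0.023, 0, 0]],
    [[0.74, -0.006, -0.02], [0.023, 0, 0]],
    [[0.85, -0.006, -0.02], [0.023, 0, 0]],
  ],
)

```text
time_s: 41.45
tcp_pos: [0.4492, -0.2009, 0.1005]
eef_rot: [37.0, 89.9, -174.0]
contact_force: [-0.2, -0.2, 0.3]
gripper_width: 0.0659
```

Call:
send_rows(
  plan=[
    [[0.03, 0, 0], [0, 0, 0]],
    [[0.06, 0, 0], [0, 0, 0]],
    [[0.08, 0, 0], [0, 0, 0]],
    [[0.08, 0, 0], [0, 0, 0]],
    [[0.08, 0, 0], [0, 0, 0]],
  ],
)

```text
time_s: 41.95
tcp_pos: [0.4498, -0.2009, 0.0892]
eef_rot: [51.8, 89.9, -159.2]
contact_force: [0.6, 0.6, -0.1]
gripper_width: 0.0656
```

```bash
python3 -c "
from h import *
st();go(449.2,-200.8,88.5,-121)"
```

```text
t 41.95 tcp [ 449.8 -200.9   89.2] th -121.01 tilt [-0.0011 -0.0004] F [ 0.57  0.63 -0.14] Mo [-0.02  0.16  0.05] w 65.6 j [ -1.  13. -34.   0. -43.  60.]
shift [0.005 0.001 0.004] turn [-0.     0.001 -0.001]
```

Call:
send_rows(
  plan=[
    [[0.002, 0, 0], [0, 0, 0]],
    [[0.002, 0, 0], [0, 0, 0]],
    [[0.002, 0, 0], [0, 0, 0]],
    [[0.002, 0, 0], [0, 0, 0]],
    [[0.002, 0, 0], [0, 0, 0]],
  ],
  jaw=-1,
  force=55,
)

```text
time_s: 42.45
tcp_pos: [0.4498, -0.2009, 0.089]
eef_rot: [53.8, 89.9, -157.2]
contact_force: [0.0, -0.1, 0.2]
gripper_width: 0.0312
```

Call:
send_rows(
  plan=[
    [[0, 0, 0], [0, 0, 0]],
    [[0, 0, 0], [0, 0, 0]],
    [[0, 0, 0], [0, 0, 0]],
    [[0, 0, 0], [0, 0, 0]],
    [[0, 0, 0], [0, 0, 0]],
  ],
)

```text
time_s: 42.95
tcp_pos: [0.4498, -0.2009, 0.089]
eef_rot: [51.4, 89.9, -159.6]
contact_force: [-1.1, 1.1, -1.0]
gripper_width: 0.0296
```

Call:
send_rows(
  plan=[
    [[-0.1, 0, 0], [0, 0, 0]],
    [[-0.3, 0, 0], [0, 0, 0]],
    [[-0.55, 0, 0], [0, 0, 0]],
    [[-0.8, 0, 0], [0, 0, 0]],
    [[-1.0, 0, 0], [0, 0, 0]],
  ],
)

```text
time_s: 43.45
tcp_pos: [0.4494, -0.2008, 0.2404]
eef_rot: [33.1, 89.9, -177.9]
contact_force: [1.8, 0.0, -5.3]
gripper_width: 0.0295
```

```bash
python3 -c "
from h import *
st();go(592,38.5,240,-106.6)"
```

```text
t 43.45 tcp [ 449.4 -200.8  240.4] th -121.02 tilt [-0.0011 -0.    ] F [ 1.77  0.03 -5.31] Mo [-0.05 -0.12 -0.04] w 29.5 j [ -1.   3. -22.   0. -65.  60.]
shift [ 1.000e-03 -1.857e+00  7.000e-03] turn [-0.32   0.001 -0.001]
```

Call:
send_rows(
  plan=[
    [[0, -0.12, 0], [0, 0, 0]],
    [[0, -0.3, 0], [0, 0, 0]],
    [[0, -0.5, 0], [0, 0, 0]],
    [[0, -0.72, 0.003], [0, 0, 0]],
    [[0, -0.93, 0.003], [0, 0, 0]],
  ],
)

```text
time_s: 43.95
tcp_pos: [0.5205, -0.0798, 0.2394]
eef_rot: [24.2, 89.8, 173.1]
contact_force: [-0.1, -0.1, -6.0]
gripper_width: 0.0295
```

Call:
send_rows(
  plan=[
    [[0, -0.2, 0], [-0.06, 0, 0]],
    [[0, -0.4, 0], [-0.13, 0, 0]],
    [[0, -0.6, 0], [-0.2, 0, 0]],
    [[0, -0.8, 0.003], [-0.27, 0, 0]],
    [[0, -0.92, 0.003], [-0.32, 0, 0]],
  ],
)

```text
time_s: 44.45
tcp_pos: [0.5914, 0.0404, 0.2378]
eef_rot: [13.1, 89.7, 176.6]
contact_force: [-0.3, -0.2, -5.0]
gripper_width: 0.0297
```

Call:
send_rows(
  plan=[
    [[0, 0, 0], [0, 0, 0]],
    [[0, 0, 0], [0, 0, 0]],
    [[0, 0, 0], [0, 0, 0]],
    [[0, 0, 0], [0, 0, 0]],
    [[0, 0, 0], [0, 0, 0]],
  ],
)

```text
time_s: 44.95
tcp_pos: [0.5911, 0.0397, 0.238]
eef_rot: [11.7, 89.7, 175.1]
contact_force: [-0.3, -0.0, -4.6]
gripper_width: 0.0294
```

```bash
cat > fit.py <<'E'
from h import *
import sys
st();p=r.capture("wrist");w=cloud(p);s,tp,M=pose();np.savez("pics/fit.npz",**{k:np.array(v) for k,v in p.items()})
ey=M[:2,1];ez=M[:2,2];z=w[...,2];L=((w[...,:2]-tp[:2])@np.column_stack([ey,ez]))*1000
fl=(abs(z-(tp[2]-.089+.065))<.005)&(abs(L)<45).all(-1)
if fl.sum()>5:print("flange",fl.sum(),rect(L[fl]/1000),L[fl].min(0).round(1),L[fl].max(0).round(1))
b=(abs(z-.074)<.004)&(np.hypot(w[...,0]-.576,w[...,1]+.014)<.16);print("block",b.sum(),rect(w[b]))
C=np.array([float(v) for v in sys.argv[1:3]])/1000
c0=((C-tp[:2])@np.column_stack([ey,ez]))*1000;D=L-c0;print("pocket in tool",c0.round(1))
for n,i in(("y",0),("z",1)):
    k=b&(abs(D[...,1-i])<10)&(abs(D[...,i])<40);d=D[k][:,i];print(" mouth",n,d[d<0].max() if (d<0).any() else None,d[d>0].min() if (d>0).any() else None)
go(C[0]*1000,C[1]*1000,tp[2]*1000,-106.6)
E
python3 fit.py 592 38.5; python3 -c "
from h import *
p=dict(np.load('pics/fit.npz'));save(p,'w12.png',(150,40,490,280),2.2)"
```

```text
t 44.95 tcp [591.1  39.7 238. ] th -106.55 tilt [-0.0051  0.0004] F [-0.34 -0.05 -4.6 ] Mo [-0.1   0.1   0.01] w 29.4 j [ 23.  13. -10.  -0. -67.  51.]
flange 4495 (array([  0.2, -17.5]), array([58.2, 23.1]), 0.1) [-28.9 -29.1] [29.4 -6. ]
block 17121 (array([576.6, -14.2]), array([230.9, 100.2]), 73.4)
pocket in tool [ 1.1 -1.2]
 mouth y -24.238380530864678 23.668412480683298
 mouth z -24.132279561711098 None
shift [-0.     0.007 -0.008] turn [ 0.001  0.006 -0.001]
```

View pics/w12.png

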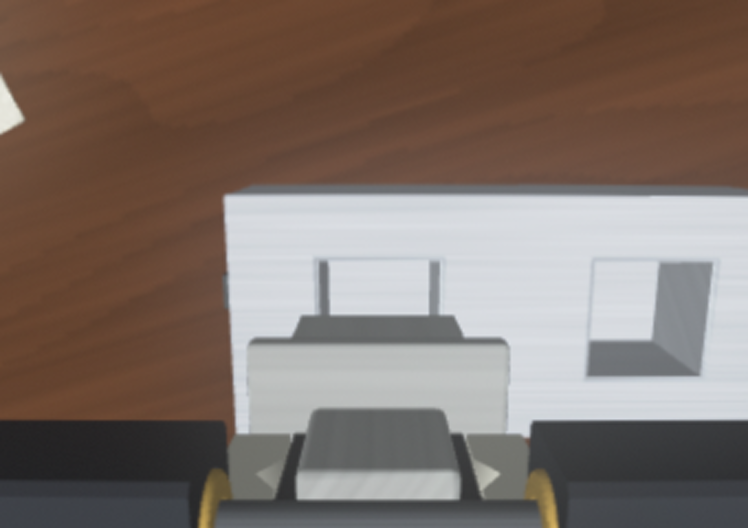

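The pocket is empty and aligned under the insert, to within about 1 mm. I correct, remove the small tilt and lower.

Call:
send_rows(
  plan=[
    [[0, 0.004, -0.008], [0, 0.006, -0.001]],
    [[0.1, 0.004, -0.008], [0, 0.006, -0.001]],
    [[0.2, 0.004, -0.008], [0, 0.006, -0.001]],
    [[0.32, 0.004, -0.008], [0, 0.006, -0.001]],
    [[0.42, 0.004, -0.008], [0, 0.006, -0.001]],
  ],
)

```text
time_s: 45.5
tcp_pos: [0.5917, 0.0387, 0.1744]
eef_rot: [52.9, 90.0, -143.7]
contact_force: [0.2, -0.3, -5.2]
gripper_width: 0.0299
```

Call:
send_rows(
  plan=[
    [[0, 0, 0], [0, 0, 0]],
    [[0, 0, 0], [0, 0, 0]],
    [[0, 0, 0], [0, 0, 0]],
    [[0, 0, 0], [0, 0, 0]],
    [[0, 0, 0], [0, 0, 0]],
  ],
)

```text
time_s: 46.0
tcp_pos: [0.592, 0.0388, 0.1752]
eef_rot: [-146.2, 89.9, 17.2]
contact_force: [0.1, -1.1, -5.3]
gripper_width: 0.0299
```

```bash
python3 fit.py 592 38.5
```

```text
t 46.0 tcp [592.   38.8 175.2] th -106.56 tilt [0.0011 0.0004] F [ 0.12 -1.07 -5.29] Mo [-0.07  0.15  0.02] w 29.9 j [ 23.  16. -16.   0. -58.  51.]
flange 4496 (array([ -0. , -17.6]), array([23.2, 58.3]), 90.0) [-29.2 -29.2] [29.1 -6. ]
block 21404 (array([579.9, -15.3]), array([231.6,  93.7]), 73.5)
pocket in tool [ 0.3 -0.2]
 mouth y None None
 mouth z -24.1652551048609 None
shift [-0.     0.002 -0.001] turn [ 0.001 -0.001  0.001]
```

Call:
send_rows(
  plan=[
    [[0.04, 0, 0], [0, 0, 0]],
    [[0.08, 0, 0], [0, 0, 0]],
    [[0.12, 0, 0], [0, 0, 0]],
    [[0.16, 0, 0], [0, 0, 0]],
    [[0.2, 0, 0], [0, 0, 0]],
  ],
)

```text
time_s: 46.55
tcp_pos: [0.5918, 0.0388, 0.1442]
eef_rot: [-151.3, 90.0, 12.1]
contact_force: [0.6, 0.9, -4.8]
gripper_width: 0.0297
```

```bash
python3 -c "
from h import *
st()"
```

```text
t 46.55 tcp [591.8  38.8 144.2] th -106.56 tilt [0.0004 0.0001] F [ 0.57  0.87 -4.85] Mo [-0.08  0.16  0.02] w 29.7 j [ 23.  18. -18.   0. -55.  51.]
```

It goes in freely with no side force, so I continue down.

Call:
send_rows(
  plan=[
    [[0.05, 0, 0], [0, 0, 0]],
    [[0.1, 0, 0], [0, 0, 0]],
    [[0.15, 0, 0], [0, 0, 0]],
    [[0.19, 0, 0], [0, 0, 0]],
    [[0.225, 0, 0], [0, 0, 0]],
  ],
)

```text
time_s: 47.05
tcp_pos: [0.5918, 0.0387, 0.1098]
eef_rot: [158.1, 90.0, -38.4]
contact_force: [0.5, -0.7, -5.2]
gripper_width: 0.0297
```

Call:
send_rows(
  plan=[
    [[0.008, 0, 0], [0, 0, 0]],
    [[0.016, 0, 0], [0, 0, 0]],
    [[0.022, 0, 0], [0, 0, 0]],
    [[0.028, 0, 0], [0, 0, 0]],
    [[0.03, 0, 0], [0, 0, 0]],
  ],
)

```text
time_s: 47.55
tcp_pos: [0.592, 0.0388, 0.106]
eef_rot: [-165.8, 90.0, -2.4]
contact_force: [-3.1, 1.2, 2.7]
gripper_width: 0.0295
```

```bash
python3 -c "
from h import *
st()"
```

```text
t 47.55 tcp [592.   38.8 106. ] th -106.54 tilt [ 0.0008 -0.    ] F [-3.13  1.16  2.74] Mo [0.08 1.25 0.02] w 29.5 j [ 23.  20. -20.   0. -50.  51.]
```

Contact is at TCP z 106.0, exactly the home height. I release, lift and head for the second steel insert.

Call:
send_rows(
  plan=[
    [[0, 0, 0], [0, 0, 0]],
    [[0, 0, 0], [0, 0, 0]],
    [[0, 0, 0], [0, 0, 0]],
    [[0, 0, 0], [0, 0, 0]],
    [[0, 0, 0], [0, 0, 0]],
  ],
  jaw=0.5,
)

```text
time_s: 48.05
tcp_pos: [0.5921, 0.0388, 0.1061]
eef_rot: [-161.4, 89.9, 2.1]
contact_force: [0.4, -0.3, 0.6]
gripper_width: 0.0629
```

Call:
send_rows(
  plan=[
    [[0, 0, 0], [0, 0, 0]],
    [[-0.1, 0, 0], [0, 0, 0]],
    [[-0.35, 0, 0], [0, 0, 0]],
    [[-0.65, 0, 0], [0, 0, 0]],
    [[-0.9, 0, 0], [0, 0, 0]],
  ],
)

```text
time_s: 48.55
tcp_pos: [0.5922, 0.0387, 0.2434]
eef_rot: [-165.7, 89.9, -2.3]
contact_force: [1.7, 0.4, -0.5]
gripper_width: 0.0659
```

```bash
python3 -c "
from h import *
st();go(488,-405,240,-141.5)
p=r.capture('wrist');w=cloud(p);z=w[...,2];b=np.hypot(w[...,0]-.592,w[...,1]-.0385)<.045
for lo,hi in((.110,.125),(.079,.087)):
    m=b&(z>lo)&(z<hi);print(m.sum(),rect(w[m]),np.median(w[m][:,2]))"
```

```text
t 48.55 tcp [592.2  38.7 243.4] th -106.53 tilt [ 0.002  -0.0001] F [ 1.75  0.41 -0.55] Mo [-0.03  0.   -0.05] w 65.9 j [ 23.  13. -10.   0. -67.  51.]
shift [ 0.021  3.033 -0.176] turn [ 0.777 -0.002  0.001]
1439 (array([592.1,  38.6]), array([29.4, 29.9]), 73.4) 0.1176788526069324
2576 (array([592. ,  38.8]), array([58.1, 58.2]), 73.4) 0.08170184388000784
```

The left insert is home (boss top about 119 mm).

Call:
send_rows(
  plan=[
    [[0, 0.12, 0], [0, 0, 0]],
    [[0, 0.3, 0], [0, 0, 0]],
    [[0, 0.52, 0], [0, 0, 0]],
    [[0.005, 0.75, -0.04], [0, 0, 0]],
    [[0.005, 0.97, -0.056], [0, 0, 0]],
  ],
)

```text
time_s: 49.1
tcp_pos: [0.5609, -0.1047, 0.2484]
eef_rot: [-157.9, 89.4, 5.7]
contact_force: [0.8, -0.6, -0.6]
gripper_width: 0.0655
```

Call:
send_rows(
  plan=[
    [[0, 0.2, -0.01], [0, 0, 0]],
    [[0, 0.4, -0.02], [0, 0, 0]],
    [[0, 0.6, -0.03], [0, 0, 0]],
    [[0.005, 0.8, -0.04], [0, 0, 0]],
    [[0.005, 0.97, -0.056], [0, 0, 0]],
  ],
)

```text
time_s: 49.6
tcp_pos: [0.5264, -0.2482, 0.2463]
eef_rot: [-155.7, 89.5, 7.8]
contact_force: [-0.0, 0.5, -0.6]
gripper_width: 0.0656
```

Call:
send_rows(
  plan=[
    [[0, 0.2, -0.01], [0.15, 0, 0]],
    [[0, 0.4, -0.02], [0.3, 0, 0]],
    [[0, 0.6, -0.03], [0.46, 0, 0]],
    [[0.005, 0.8, -0.04], [0.62, 0, 0]],
    [[0.005, 0.97, -0.056], [0.77, 0, 0]],
  ],
)

```text
time_s: 50.1
tcp_pos: [0.4917, -0.3917, 0.2442]
eef_rot: [-115.7, 89.5, 12.8]
contact_force: [0.7, 0.5, -0.4]
gripper_width: 0.0657
```

Call:
send_rows(
  plan=[
    [[0, 0.03, 0.015], [0, 0, 0]],
    [[0, 0.08, 0.04], [0, 0, 0]],
    [[0, 0.08, 0.04], [0, 0, 0]],
    [[0, 0.08, 0.04], [0, 0, 0]],
    [[0, 0.08, 0.04], [0, 0, 0]],
  ],
)

```text
time_s: 50.6
tcp_pos: [0.4789, -0.3938, 0.2444]
eef_rot: [-117.8, 89.5, 10.8]
contact_force: [0.5, 0.2, 0.1]
gripper_width: 0.0655
```

```bash
python3 ins.py 488 -405; python3 -c "
from h import *
go(488,-405,89,-141.5)"
```

```text
t 50.6 tcp [ 478.9 -393.8  244.4] th -141.39 tilt [0.0086 0.0016] F [0.55 0.2  0.05] Mo [0.01 0.14 0.04] w 65.5 j [-22.  15.  -7.  -0. -67.  60.]
insert 0.098 1298 (array([ 488.6, -405.1]), array([29.7, 30.4]), 39.0) [206. 208. 208.]
insert 0.061 2481 (array([ 488.6, -405.4]), array([58., 58.]), 38.6) [226. 227. 225.]
shift [ 1.036  0.007 -0.091] turn [ 0.002 -0.005  0.01 ]
```

Call:
send_rows(
  plan=[
    [[0.05, 0.007, -0.05], [0, -0.005, 0.01]],
    [[0.25, 0.007, -0.095], [0, -0.005, 0.01]],
    [[0.48, 0.007, -0.095], [0, -0.005, 0.01]],
    [[0.7, 0.007, -0.095], [0, -0.005, 0.01]],
    [[0.85, 0.007, -0.095], [0, -0.005, 0.01]],
  ],
)

```text
time_s: 51.15
tcp_pos: [0.4876, -0.4049, 0.1137]
eef_rot: [29.0, 89.8, 157.6]
contact_force: [0.5, 0.2, 0.0]
gripper_width: 0.0656
```

```bash
python3 -c "
from h import *
st();go(488.5,-405.2,89,-141.3)"
```

```text
t 51.15 tcp [ 487.6 -404.9  113.7] th -141.38 tilt [-0.003   0.0012] F [0.52 0.2  0.01] Mo [-0.04  0.17 -0.01] w 65.6 j [-22.  23. -14.  -0. -53.  61.]
shift [ 0.164 -0.004 -0.006] turn [-0.002  0.004 -0.002]
```

Call:
send_rows(
  plan=[
    [[0.06, -0.004, -0.006], [0, 0.002, 0]],
    [[0.12, -0.004, -0.006], [0, 0.002, 0]],
    [[0.164, -0.004, -0.006], [0, 0.002, 0]],
    [[0.164, -0.004, -0.006], [0, 0.002, 0]],
    [[0.164, -0.004, -0.006], [0, 0.002, 0]],
  ],
)

```text
time_s: 51.65
tcp_pos: [0.489, -0.4055, 0.09]
eef_rot: [90.9, 89.9, -140.5]
contact_force: [-0.0, -0.6, 0.6]
gripper_width: 0.0658
```

Call:
send_rows(
  plan=[
    [[0, 0, 0], [0, 0, 0]],
    [[0, 0, 0], [0, 0, 0]],
    [[0, 0, 0], [0, 0, 0]],
    [[0, 0, 0], [0, 0, 0]],
    [[0, 0, 0], [0, 0, 0]],
  ],
  jaw=-1,
  force=55,
)

```text
time_s: 52.15
tcp_pos: [0.489, -0.4055, 0.0901]
eef_rot: [100.3, 89.9, -131.0]
contact_force: [-0.0, 0.0, -0.2]
gripper_width: 0.0311
```

Call:
send_rows(
  plan=[
    [[0, 0, 0], [0, 0, 0]],
    [[0, 0, 0], [0, 0, 0]],
    [[0, 0, 0], [0, 0, 0]],
    [[0, 0, 0], [0, 0, 0]],
    [[0, 0, 0], [0, 0, 0]],
  ],
)

```text
time_s: 52.65
tcp_pos: [0.489, -0.4055, 0.09]
eef_rot: [93.6, 89.9, -137.8]
contact_force: [-0.5, -0.5, -0.2]
gripper_width: 0.0298
```

Call:
send_rows(
  plan=[
    [[-0.1, 0, 0], [0, 0, 0]],
    [[-0.3, 0, 0], [0, 0, 0]],
    [[-0.55, 0, 0], [0, 0, 0]],
    [[-0.8, 0, 0], [0, 0, 0]],
    [[-1.0, 0, 0], [0, 0, 0]],
  ],
)

```text
time_s: 53.15
tcp_pos: [0.4891, -0.4052, 0.2417]
eef_rot: [121.5, 90.0, -109.9]
contact_force: [0.3, -0.6, -3.9]
gripper_width: 0.0293
```

```bash
python3 -c "
from h import *
st();go(560.5,-67,260,-106.6)"
```

```text
t 53.15 tcp [ 489.1 -405.2  241.7] th -141.37 tilt [-0.0003 -0.0007] F [ 0.3  -0.65 -3.91] Mo [-0.04 -0.06  0.03] w 29.3 j [-22.  17.  -5.   0. -68.  61.]
shift [-0.124 -1.78   1.464] turn [-0.773 -0.    -0.001]
```

Call:
send_rows(
  plan=[
    [[-0.06, -0.05, 0.04], [0, 0, 0]],
    [[-0.124, -0.16, 0.13], [0, 0, 0]],
    [[-0.124, -0.3, 0.25], [0, 0, 0]],
    [[-0.124, -0.45, 0.37], [0, 0, 0]],
    [[-0.124, -0.59, 0.487], [0, 0, 0]],
  ],
)

```text
time_s: 53.65
tcp_pos: [0.512, -0.2909, 0.2584]
eef_rot: [33.7, 89.9, 162.3]
contact_force: [1.1, -0.4, -2.9]
gripper_width: 0.0295
```

Call:
send_rows(
  plan=[
    [[0, -0.12, 0.1], [0, 0, 0]],
    [[0, -0.24, 0.2], [0, 0, 0]],
    [[0, -0.36, 0.29], [0, 0, 0]],
    [[0, -0.48, 0.39], [0, 0, 0]],
    [[0, -0.59, 0.487], [0, 0, 0]],
  ],
)

```text
time_s: 54.15
tcp_pos: [0.5348, -0.1767, 0.2565]
eef_rot: [32.4, 89.7, 161.0]
contact_force: [0.4, -0.4, -3.3]
gripper_width: 0.0294
```

Call:
send_rows(
  plan=[
    [[0, -0.12, 0.1], [-0.15, 0, 0]],
    [[0, -0.24, 0.2], [-0.3, 0, 0]],
    [[0, -0.36, 0.29], [-0.46, 0, 0]],
    [[0, -0.48, 0.39], [-0.62, 0, 0]],
    [[0, -0.6, 0.49], [-0.773, 0, 0]],
  ],
)

```text
time_s: 54.65
tcp_pos: [0.5583, -0.0615, 0.2548]
eef_rot: [1.0, 89.5, 164.7]
contact_force: [0.8, -0.2, -3.9]
gripper_width: 0.0297
```

Call:
send_rows(
  plan=[
    [[0, 0, 0], [0, 0, 0]],
    [[0, 0, 0], [0, 0, 0]],
    [[0, 0, 0], [0, 0, 0]],
    [[0, 0, 0], [0, 0, 0]],
    [[0, 0, 0], [0, 0, 0]],
  ],
)

```text
time_s: 55.15
tcp_pos: [0.5581, -0.0621, 0.2547]
eef_rot: [1.2, 89.5, 164.8]
contact_force: [-0.4, -0.5, -2.5]
gripper_width: 0.0299
```

```bash
sed -i 's/tp\[2\]-.089/tp[2]-.090/' fit.py; python3 fit.py 560.7 -67
```

```text
t 55.15 tcp [558.1 -62.1 254.7] th -106.41 tilt [-0.0079  0.0022] F [-0.42 -0.47 -2.55] Mo [-0.11  0.13 -0.03] w 29.9 j [ 13.  10. -13.  -0. -68.  60.]
flange 4404 (array([  0.2, -17. ]), array([58.3, 22.7]), 0.2) [-28.9 -28.5] [29.3 -5.8]
block 15276 (array([576.6, -13.6]), array([231.6, 100.1]), 73.7)
pocket in tool [ 4.1 -3.8]
 mouth y -24.701965141098178 23.521608586010466
 mouth z -24.881469493100113 None
shift [-0.     0.027 -0.026] turn [ 0.005  0.01  -0.   ]
```

Call:
send_rows(
  plan=[
    [[0, 0.022, -0.03], [0.005, 0.01, 0]],
    [[0.1, 0.023, -0.03], [0.005, 0.01, 0]],
    [[0.22, 0.023, -0.03], [0.005, 0.01, 0]],
    [[0.36, 0.023, -0.03], [0.005, 0.01, 0]],
    [[0.48, 0.023, -0.03], [0.005, 0.01, 0]],
  ],
)

```text
time_s: 55.7
tcp_pos: [0.5609, -0.067, 0.1819]
eef_rot: [159.2, 90.0, -37.5]
contact_force: [0.7, 0.8, -3.9]
gripper_width: 0.0296
```

Call:
send_rows(
  plan=[
    [[0, 0, 0], [0, 0, 0]],
    [[0, 0, 0], [0, 0, 0]],
    [[0, 0, 0], [0, 0, 0]],
    [[0, 0, 0], [0, 0, 0]],
    [[0, 0, 0], [0, 0, 0]],
  ],
)

```text
time_s: 56.2
tcp_pos: [0.5613, -0.0669, 0.1827]
eef_rot: [-156.9, 89.9, 6.4]
contact_force: [0.1, 0.8, -3.4]
gripper_width: 0.03
```

```bash
python3 fit.py 560.7 -67
```

```text
t 56.2 tcp [561.3 -66.9 182.7] th -106.67 tilt [0.0016 0.0002] F [ 0.12  0.78 -3.36] Mo [-0.05  0.15 -0.05] w 30.0 j [ 13.  13. -19.   0. -58.  60.]
flange 4426 (array([  0.1, -17.5]), array([22.8, 58.3]), 90.0) [-29.1 -28.9] [29.3 -6.1]
block 18612 (array([582.3, -15.6]), array([231.6,  89.9]), 73.9)
pocket in tool [0.2 0.5]
 mouth y -28.88819534166817 28.54742794430843
 mouth z -24.935927709078715 None
shift [-0.     0.001  0.003] turn [-0.002 -0.001  0.001]
```

Call:
send_rows(
  plan=[
    [[0.06, 0, -0.002], [0, 0, 0]],
    [[0.12, 0, -0.002], [0, 0, 0]],
    [[0.17, 0, -0.002], [0, 0, 0]],
    [[0.22, 0, -0.002], [0, 0, 0]],
    [[0.27, 0, -0.002], [0, 0, 0]],
  ],
)

```text
time_s: 56.75
tcp_pos: [0.5614, -0.067, 0.1411]
eef_rot: [-169.0, 90.0, -5.7]
contact_force: [0.3, 0.1, -3.2]
gripper_width: 0.0296
```

```bash
python3 -c "
from h import *
st()"
```

```text
t 56.75 tcp [561.4 -67.  141.1] th -106.66 tilt [ 0.0006 -0.0001] F [ 0.29  0.06 -3.2 ] Mo [-0.1   0.18  0.07] w 29.6 j [ 13.  16. -21.   0. -53.  60.]
```

Call:
send_rows(
  plan=[
    [[0.05, 0, 0], [0, 0, 0]],
    [[0.1, 0, 0], [0, 0, 0]],
    [[0.14, 0, 0], [0, 0, 0]],
    [[0.17, 0, 0], [0, 0, 0]],
    [[0.2, 0, 0], [0, 0, 0]],
  ],
)

```text
time_s: 57.25
tcp_pos: [0.5615, -0.067, 0.1108]
eef_rot: [-168.8, 90.0, -5.4]
contact_force: [0.0, 0.2, -2.1]
gripper_width: 0.0298
```

Call:
send_rows(
  plan=[
    [[0.008, 0, 0], [0, 0, 0]],
    [[0.016, 0, 0], [0, 0, 0]],
    [[0.022, 0, 0], [0, 0, 0]],
    [[0.028, 0, 0], [0, 0, 0]],
    [[0.032, 0, 0], [0, 0, 0]],
  ],
)

```text
time_s: 57.75
tcp_pos: [0.5617, -0.067, 0.107]
eef_rot: [-172.9, 89.9, -9.5]
contact_force: [-4.1, 2.9, 10.3]
gripper_width: 0.0299
```

```bash
python3 -c "
from h import *
st()"
```

```text
t 57.75 tcp [561.7 -67.  107. ] th -106.64 tilt [ 0.0014 -0.0002] F [-4.06  2.86 10.28] Mo [ 0.65  1.92 -0.04] w 29.9 j [ 13.  18. -24.   0. -49.  60.]
```

The second insert is home at TCP z 107.0. I release, retreat and verify everything.

Call:
send_rows(
  plan=[
    [[0, 0, 0], [0, 0, 0]],
    [[0, 0, 0], [0, 0, 0]],
    [[0, 0, 0], [0, 0, 0]],
    [[0, 0, 0], [0, 0, 0]],
    [[0, 0, 0], [0, 0, 0]],
  ],
  jaw=0.5,
)

```text
time_s: 58.25
tcp_pos: [0.5618, -0.067, 0.107]
eef_rot: [-171.2, 89.9, -7.8]
contact_force: [-0.0, 0.5, -0.0]
gripper_width: 0.0632
```

Call:
send_rows(
  plan=[
    [[0, 0, 0], [0, 0, 0]],
    [[-0.1, 0, 0], [0, 0, 0]],
    [[-0.35, 0, 0], [0, 0, 0]],
    [[-0.65, 0, 0], [0, 0, 0]],
    [[-0.95, 0, 0], [0, 0, 0]],
  ],
)

```text
time_s: 58.75
tcp_pos: [0.5612, -0.0671, 0.2508]
eef_rot: [149.4, 90.0, -47.3]
contact_force: [1.3, -0.3, -0.0]
gripper_width: 0.0653
```

Call:
send_rows(
  plan=[
    [[-0.1, 0.1, 0], [0, 0, 0]],
    [[-0.2, 0.25, 0], [0, 0, 0]],
    [[-0.25, 0.45, 0], [0, 0, 0]],
    [[-0.25, 0.65, 0], [0, 0, 0]],
    [[-0.25, 0.8, 0], [0, 0, 0]],
  ],
)

```text
time_s: 59.25
tcp_pos: [0.5263, -0.1833, 0.2888]
eef_rot: [172.4, 89.9, -24.2]
contact_force: [0.2, 0.4, 0.5]
gripper_width: 0.0656
```

```bash
python3 - <<'E'
from h import *
st()
for cam in("scene","top","wrist"):
    p=r.capture(cam);w=cloud(p);z=w[...,2];c=p["color"].astype(int);print(cam)
    if cam=="scene": save(p,"scene_end.png")
    for n,x,y in(("L",.592,.0385),("R",.5607,-.067)):
        b=np.hypot(w[...,0]-x,w[...,1]-y)<.045
        for lo,hi in((.112,.125),(.079,.087)):
            m=b&(z>lo)&(z<hi)
            if m.sum()>8: print(n,m.sum(),rect(w[m]),np.median(w[m][:,2]).round(4))
    a=(abs(w[...,0]-.6)<.05)&(abs(w[...,1]+.243)<.05)&(z>.14)&(z<.16)
    if a.sum()>8: print("grip",a.sum(),rect(w[a]),np.median(w[a][:,2]).round(4))
    b=(c[...,0]-c[...,2]>60)&(abs(z-.040)<.005)&(c[...,0]>180)&(w[...,1]>.2)
    k,l,s,cc=cv2.connectedComponentsWithStats(b.astype(np.uint8))
    for i in range(1,k):
        if s[i,4]>40: print("plug",s[i,4],rect(w[l==i]))
E
python3 tray2.py
```

```text
t 59.25 tcp [ 526.3 -183.3  288.8] th -106.65 tilt [ 0.0012 -0.0006] F [0.22 0.37 0.5 ] Mo [-0.04  0.08  0.02] w 65.6 j [  1.   8. -11.   0. -71.  72.]
scene
L 85 (array([592.3,  36.4]), array([29.8, 32.7]), 75.5) 0.1177
L 156 (array([590.8,  38.7]), array([73.9, 82.2]), 17.2) 0.0826
R 87 (array([561.7, -70.2]), array([28.2, 35.3]), 67.5) 0.118
R 175 (array([561.7, -66.1]), array([74.5, 83.6]), 54.2) 0.0822
grip 132 (array([ 602.4, -247.1]), array([51.6, 24. ]), 11.2) 0.1496
plug 76 (array([461.7, 406.9]), array([45.4, 48.8]), 73.4)
plug 84 (array([452.7, 316.5]), array([43.8, 46.8]), 74.1)
top
R 120 (array([558. , -66.5]), array([29.5, 30.3]), 73.8) 0.1188
R 239 (array([559.2, -73.3]), array([67.1, 74.5]), 88.9) 0.0826
plug 162 (array([461.4, 408.1]), array([44.5, 43.4]), 74.0)
plug 157 (array([450.8, 317.4]), array([44.6, 43.7]), 73.5)
wrist
L 1030 (array([591.7,  38.6]), array([32.6, 30.6]), 72.9) 0.1177
L 1685 (array([591.5,  38.5]), array([59.6, 58.1]), 74.1) 0.0818
R 1064 (array([560.8, -67.3]), array([30.1, 30.8]), 73.4) 0.1176
R 1706 (array([561.3, -67.5]), array([58.7, 56.8]), 73.3) 0.0818
grip 2093 (array([ 600.2, -244.1]), array([50.4, 24. ]), 12.7) 0.1494
scene [ 376  152   68   50 1794] (array([447.3, 374.2]), array([221.7, 186.1]), 82.8) rim (array([460. , 363.4]), array([203. , 155.8]), 82.5)
top [ 144  177   79   61 3153] (array([462. , 372.1]), array([217.3, 156.7]), 82.0) rim (array([458.2, 365.6]), array([201.9, 150.5]), 82.4)
```

View pics/scene_end.png

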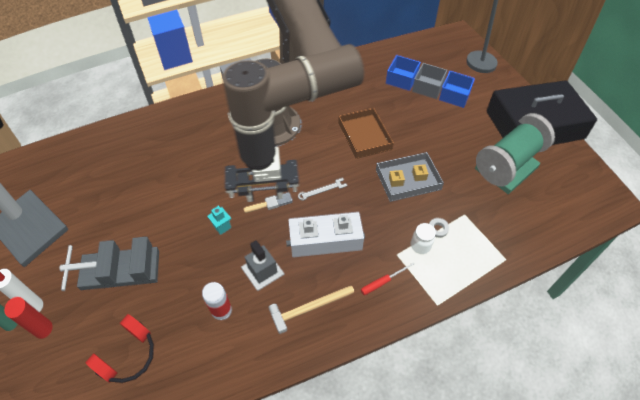

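The scene shows both inserts seated at (309,227) and (344,222), both plugs in the grey tray at (397,178) and (421,172), and the puller upright at (262,260). The tray seems to have shifted a few millimetres, so I let it settle and check once more before handing in.

Call:
send_rows(
  plan=[
    [[0, 0, 0], [0, 0, 0]],
    [[0, 0, 0], [0, 0, 0]],
    [[0, 0, 0], [0, 0, 0]],
    [[0, 0, 0], [0, 0, 0]],
    [[0, 0, 0], [0, 0, 0]],
  ],
)

```text
time_s: 60.0
tcp_pos: [0.5269, -0.1818, 0.2883]
eef_rot: [157.5, 90.0, -39.2]
contact_force: [-0.4, 0.1, -0.0]
gripper_width: 0.0658
```

Call:
send_rows(
  plan=[
    [[0, 0, 0], [0, 0, 0]],
    [[0, 0, 0], [0, 0, 0]],
    [[0, 0, 0], [0, 0, 0]],
    [[0, 0, 0], [0, 0, 0]],
    [[0, 0, 0], [0, 0, 0]],
  ],
)

```text
time_s: 60.5
tcp_pos: [0.5269, -0.1818, 0.2883]
eef_rot: [155.0, 90.0, -41.7]
contact_force: [0.1, -0.1, -0.1]
gripper_width: 0.066
```

```bash
python3 tray2.py
python3 - <<'E'
from h import *
p=r.capture("top");w=cloud(p);z=w[...,2];c=p["color"].astype(int)
b=(c[...,0]-c[...,2]>60)&(abs(z-.040)<.005)&(c[...,0]>180)&(w[...,1]>.2)
k,l,s,cc=cv2.connectedComponentsWithStats(b.astype(np.uint8))
for i in range(1,k):
    if s[i,4]>40: print("plug",s[i,4],rect(w[l==i]))
print(r.close_job())
E
```

```text
scene [ 376  152   68   50 1796] (array([450.2, 373.8]), array([224.2, 182.7]), 82.0) rim (array([460.8, 363.1]), array([202.5, 155.8]), 82.6)
top [ 143  177   80   61 3171] (array([462.2, 372.9]), array([218.3, 156.3]), 82.3) rim (array([458.2, 366. ]), array([202.9, 150.5]), 82.2)
plug 157 (array([461.8, 409. ]), array([45.9, 43.5]), 74.8)
plug 159 (array([451., 318.]), array([43.8, 44.2]), 72.4)
the job is handed in; nothing more can be done
None
```

The job is done and handed in at about 60 s of the 210 s allowed; handing in reports no verdict.

- **Plugs:** I felt the left pocket first, then the right. Both held a plug, met at 54 mm below the mouth. I hooked each one, drew it straight out and left it standing in the grey tray.
- **Puller:** it is back upright in its stand, collar on the stand's top, grip top measured at about 149 mm.
- **Inserts:** both steel inserts are fully home. Each stopped at the expected height as it went in, and the boss tops measure 118–119 mm against 119 mm expected.

**Last checks:** forces I read stayed under 20 N. The other tools look undisturbed in the last scene picture, though I did not measure them. The tray had shifted about 5 mm by the end, not by the arm, which was well away from it. It was at rest with both plugs inside when I handed in. The top camera read positions 2–3 mm lower in x than the wrist camera, so I worked from the wrist camera.

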